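# Level the inlay packet table and stack the boards on its studs

### The job

Get the inlay jig ready for sawing: swing the cam lever fully open off the red wing screw, turn the screw until the tilting table is level, and swing the lever fully closed over the screw again. Then turn each round packet board on the bench so that its four holes line up with the table's studs and slide it fully down, until all the boards lie flat in one stack on the table.

Things in the scene. Friction and masses are not known exactly. Their poses are not given: they have to be found in the camera images.
- board_a: Packet board, pale plywood, flat on the bench (None if absent). Disc 130 mm across, 12 mm thick, 0.11 kg; origin at the centre of its underside. Two D-shaped windows 30 mm wide leave a bar 18 mm wide across the centre along its x axis: grip across this bar from above, a finger in each window. Four 14 mm holes in the rim at x = +-42.6, y = +-29.8 mm; fits either way round.
- board_b: Packet board, dark brown wood, flat on the bench (None if absent). Disc 130 mm across, 12 mm thick, 0.11 kg; origin at the centre of its underside. Two D-shaped windows 30 mm wide leave a bar 18 mm wide across the centre along its x axis: grip across this bar from above, a finger in each window. Four 14 mm holes in the rim at x = +-42.6, y = +-29.8 mm; fits either way round.
- board_c: Packet board, mid-brown wood, flat on the bench (None if absent). Disc 130 mm across, 12 mm thick, 0.11 kg; origin at the centre of its underside. Two D-shaped windows 30 mm wide leave a bar 18 mm wide across the centre along its x axis: grip across this bar from above, a finger in each window. Four 14 mm holes in the rim at x = +-42.6, y = +-29.8 mm; fits either way round.
- board_d: Packet board, painted white, flat on the bench (None if absent). Disc 130 mm across, 12 mm thick, 0.11 kg; origin at the centre of its underside. Two D-shaped windows 30 mm wide leave a bar 18 mm wide across the centre along its x axis: grip across this bar from above, a finger in each window. Four 14 mm holes in the rim at x = +-42.6, y = +-29.8 mm; fits either way round.
- table_top (a point): Centre of the top face of the jig's plywood table (150 x 150 mm, 55 mm above the bench when level); z is its normal. The table tilts about its y axis, 10 mm under this point. Four steel studs, 11 mm thick with round tips, stand 56 mm out of it at x = +-42.6, y = +-29.8 mm, so a board fits with its bar along table x. Boards stack 12 mm apart.
- tilt_table (a joint): Tilt of the table, rad: 0 = level, positive = the edge on its -x side (towards the robot) is high. Starts at 0.08 to 0.19. Worm driven: only the screw moves it, and it stays put under load.
- tilt_screw (a joint): Angle of the red wing screw, rad, positive = clockwise seen from above; 0 = table level (tilt = 0.06 x this), range -4.2 to 4.2. Starts at 1.4 to 3.2, so turn it counter-clockwise. Friction 0.08 N m; stays where left.
- screw_grip (a point): Centre of the top of the red wing screw, on its upright axis, 70 mm above the bench. The wing is a bar 52 mm long along this point's x axis, 16 mm thick along y, from 38 to 70 mm above the bench, on a collar (50 mm across) and a blue gear box. Closed, the cam lever lies just above it; open, its peg stands 0.14 m away: keep the gripper's body clear of it.
- cam_lever (a joint): Swing of the aluminium cam lever about its upright pivot, rad: 0 = closed (arm over the wing screw), 2.2 = fully open; opening is clockwise seen from above. Starts closed. Friction 0.1 N m; stays where left.
- lever_grip (a point): Centre of the top of the black upright handle peg at the lever's free end: 18 mm diameter, from 81 mm (top of the lever's arm) to 103 mm (this point) above the bench. Pinch it with the fingertips above the arm.
- lever_pivot (a point): On the lever's upright pivot axis, at the height of lever_grip and 85 mm from it. The arm below the peg is 16 mm wide, 75 to 81 mm above the bench.
There are look-alikes about, which are no part of the job. Leave any green, pink or purple look-alike of the board_a alone.

How it is judged (in metres and radians):
On the way, in this order (a step that is already met when the one before it is completed fails the run):
1. the cam lever is swung open (beyond 1.8 rad) (value of joint cam_lever above 1.8 rad), for 0.2 s.
2. the table is level (within 0.025 rad) with the lever still open (beyond 1.5 rad) (angle between table_top's own z axis and vertical below 0.025 rad and value of joint cam_lever above 1.5 rad), for 0.2 s.
3. the lever is closed again (under 0.12 rad) with the table level (angle between table_top's own z axis and vertical below 0.025 rad and value of joint cam_lever below 0.12 rad), for 0.2 s.
4. after that, the first board is on the studs (((x of board_a in the frame of table_top between -0.006 and 0.006 m and y of board_a in the frame of table_top between -0.006 and 0.006 m and angle between the z axis of board_a and the z axis of table_top, either way round below 0.05 rad and angle between the x axis of board_a and the x axis of table_top, either way round below 0.08 rad and z of board_a in the frame of table_top between -0.003 and 0.045 m) or (x of board_b in the frame of table_top between -0.006 and 0.006 m and y of board_b in the frame of table_top between -0.006 and 0.006 m and angle between the z axis of board_b and the z axis of table_top, either way round below 0.05 rad and angle between the x axis of board_b and the x axis of table_top, either way round below 0.08 rad and z of board_b in the frame of table_top between -0.003 and 0.045 m) or (x of board_c in the frame of table_top between -0.006 and 0.006 m and y of board_c in the frame of table_top between -0.006 and 0.006 m and angle between the z axis of board_c and the z axis of table_top, either way round below 0.05 rad and angle between the x axis of board_c and the x axis of table_top, either way round below 0.08 rad and z of board_c in the frame of table_top between -0.003 and 0.045 m) or (x of board_d in the frame of table_top between -0.006 and 0.006 m and y of board_d in the frame of table_top between -0.006 and 0.006 m and angle between the z axis of board_d and the z axis of table_top, either way round below 0.05 rad and angle between the x axis of board_d and the x axis of table_top, either way round below 0.08 rad and z of board_d in the frame of table_top between -0.003 and 0.045 m))), for 0.2 s.
At the end, for the whole second after the job is handed in: Every board present is on all four studs, centred on the table within 5 mm along each table axis, flat on the table or on the board below it (within 3 mm, 0.05 rad) and at rest, its bar along the table's x axis; the table is level within 0.025 rad; the lever is closed (under 0.12 rad) (all of step 3 and x of board_a in the frame of table_top between -0.005 and 0.005 m and y of board_a in the frame of table_top between -0.005 and 0.005 m and angle between the z axis of each of board_a, board_b, board_c, board_d and the z axis of table_top, either way round below 0.05 rad and angle between the x axis of each of board_a, board_b, board_c, board_d and the x axis of table_top, either way round below 0.08 rad and (z of board_a in the frame of table_top between -0.0025 and 0.003 m or z of board_a in the frame of table_top between 0.0095 and 0.015 m or z of board_a in the frame of table_top between 0.0215 and 0.027 m or z of board_a in the frame of table_top between 0.0335 and 0.039 m) and linear speed of each of board_a, board_b, board_c, board_d below 0.02 m/s and x of board_b in the frame of table_top between -0.005 and 0.005 m and y of board_b in the frame of table_top between -0.005 and 0.005 m and (z of board_b in the frame of table_top between -0.0025 and 0.003 m or z of board_b in the frame of table_top between 0.0095 and 0.015 m or z of board_b in the frame of table_top between 0.0215 and 0.027 m or z of board_b in the frame of table_top between 0.0335 and 0.039 m) and x of board_c in the frame of table_top between -0.005 and 0.005 m and y of board_c in the frame of table_top between -0.005 and 0.005 m and (z of board_c in the frame of table_top between -0.0025 and 0.003 m or z of board_c in the frame of table_top between 0.0095 and 0.015 m or z of board_c in the frame of table_top between 0.0215 and 0.027 m or z of board_c in the frame of table_top between 0.0335 and 0.039 m) and x of board_d in the frame of table_top between -0.005 and 0.005 m and y of board_d in the frame of table_top between -0.005 and 0.005 m and (z of board_d in the frame of table_top between -0.0025 and 0.003 m or z of board_d in the frame of table_top between 0.0095 and 0.015 m or z of board_d in the frame of table_top between 0.0215 and 0.027 m or z of board_d in the frame of table_top between 0.0335 and 0.039 m)); the robot touches nothing.
Of board_a, board_b, board_c, board_d only 2 to 4 are there at a start; the rules pass over those that are not, and their reading is None.
At some moment in a run one of board_a, board_b, board_c, board_d may be knocked a few centimetres aside while the robot is not near it.
Once in a run the grip may slacken for a moment while it holds something.
It also fails if it takes over 210 s, if anything falls off the work surface, if the arm or the gripper's body presses on something with over 40 N, if the wrist force passes 120 N, or if a joint passes its speed limit or range.

### The arm

A 6-joint arm with a two-finger parallel gripper is mounted at the origin on the work surface. World frame = base frame: x ahead of the robot, y to its left, z up, the work surface at z = 0. Lengths are in mm, angles in degrees, forces in N, time in s.
With the tool pointing down it reaches from about 300 to 850 mm from the base axis. Payload 4.2 kg.
Tool frame: the origin (TCP) lies on the centre line of the jaws, within the pads' length; the fingertips stand env.nose_length ahead of it and the grasp point (between the pads) lies 2 mm behind it (env.nose_length is the distance from the TCP to the fingertips, in mm); z points along the fingers, y is the direction in which the jaws open and shut (so a half turn about z gives the same grasp; the last joint's range is limited). The gripper opens to 91 mm and grips with 3 to 60 N. Pads are 32 mm wide; open, the fingers measure 118 mm over their backs; the gripper's body (76 mm by 178 mm) begins 60 mm behind the grasp point.
Start: joints at [-76.834, 18.312, 89.639, -0, 72.044, -1.146], TCP at [142.148, -557.167, 230.976] pointing down, gripper open.
Joint ranges: [-177.97, 177.97], [-48.28, 115.42], [12.27, 149.76], [-77.06, 257.06], [2.81, 150.46], [-146.56, 146.56]. Speed limits (degrees/s): [147.25, 147.25, 180, 180, 180, 180].

### API

Orientations are given as [roll, pitch, yaw] about the fixed x, y, z axes, in that order (R = Rz(yaw) Ry(pitch) Rx(roll)).
In Python, from workcell import env gives the robot as it stands. The module is installed in compiled form; this text tells all that it offers.
- The arm moves only by the tool jog_arm, never from a script. Its argument "deltas" is a list that holds one entry, the list of rows, each a list of 5 numbers: the shift along the tool's x, y, z in m, then the turn about the tool's z in degrees, then the finger opening in m, from 0 to 0.0912. A call has 1 to 20 rows; each row is the pose to reach, as a shift and turn from the pose commanded when the call began, along the tool's axes at that moment; what a row does not reach only later rows make up. A row lasts 1/12 s, in which the tool goes at most 41.7 mm and 7.16 degrees, less where a joint would pass 70% of its speed; a pose out of reach is approached as far as the arm can. A call with a gripper value outside its range is refused whole. The fingers move at their own pace and stop on an object; "grip_force" is the grip in N (left out, the last holds). Time passes only in rows, so rows that repeat a pose let the fingers close. It gives the time, the measured TCP pose, the force and the opening at its end, in the units of the state.
- env.state(): the state, without advancing time (a new reading comes with each control period).
- env.grab_frame(name): name is "scene" or "top" or "wrist"; returns the picture (400x640x3 uint8, red, green, blue); there is no depth.
- env.camera_params(name): a dict with "fx", "fy", "cx", "cy" (pixels), "k1" (the pictures are not rectified: a ray, as slopes to the right and down, at radius r is drawn at 1 + k1 r^2 times it, then the intrinsics apply), "xyz" and "orientation" of the camera in the world. Camera axes: x right, y down, z forward; pixel columns grow to the right and rows downward; lengths in mm; the calibration is good to about 2 mm. A picture is of the moment at which its call begins: read the wrist's pose just before it. camera_params takes no time and is no camera call; for the wrist camera it gives the pose at the moment of the call.
- env.job_done(): hands the job in, once; it reports no verdict.
Trained networks look in the newest picture that a camera, given by its name, has taken for a name from the list of things; names that differ only in an ending like _2 or _b are one class to them, and where a whole thing is asked for, a point or a joint stands for the part that bears it (a point fixed in the world has none). Each returns a list of dicts, best first, with "conf" (0 to 1); they miss things now and then, are a little off and sometimes report something else, mostly with a low value. They report only what shows in the picture. A call takes as long as a camera call. They do not tell look-alikes from the thing itself.
- env.look_for(camera, label): "xyz" ([x, y, z] in mm, in world coordinates, good to about 4 mm: the middle of the surface that is visible of it).
The state is a dict: "time_s": time; "qpos": joint angles; "qvel": joint speeds; "effort": joint torques, N m; "ee_pos": TCP position; "ee_rot": TCP orientation; "force": force on the tool from outside, world axes, zero at the start; "torque": the same for the moment, N m; "gripper_width": finger opening in mm.
Only numpy, scipy, OpenCV 4.12 (cv2) and the standard library are available. Lean on these libraries where they do the work, as an engineer would, in place of code of your own. Each camera call takes 0.05 s, during which the arm holds its last target.

## Working session

There is one attempt and no reset: what is moved stays moved. The work goes in short steps, Python scripts to look and compute and a tool call to move; the robot and the scene stay as the last step left them, time stands still between calls to the robot, and variables do not carry over. Pictures are saved under pics/ and viewed, and the job is handed in when it is done.

Besides the shell and the picture viewer there is one more tool, called after "Emit:" in YAML: its name, and indented under it one key for each argument. jog_arm: Moves the arm, as the interface text tells. Its arguments: {"type":"object","properties":{"deltas":{"type":"array"},"grip_force":{"type":"number"}},"required":["deltas"]}

```bash
mkdir -p pics; ls; cat > h.py <<'E'
import numpy as np, cv2
from scipy.spatial.transform import Rotation as R
from workcell import env
def cam(n):
    p=env.camera_params(n); return p
def Rm(o): return R.from_euler('xyz',o,degrees=True).as_matrix()
def pix2w(p,u,v,z):
    K=np.array([[p['fx'],0,p['cx']],[0,p['fy'],p['cy']],[0,0,1.]])
    xd=(u-p['cx'])/p['fx'];yd=(v-p['cy'])/p['fy']
    x,y=xd,yd
    for _ in range(20):
        s=1+p['k1']*(x*x+y*y); x,y=xd/s,yd/s
    d=Rm(p['orientation'])@np.array([x,y,1.]); o=np.array(p['xyz'])
    return o+d*(z-o[2])/d[2]
def w2pix(p,X):
    c=Rm(p['orientation']).T@(np.array(X,float)-np.array(p['xyz']))
    x,y=c[0]/c[2],c[1]/c[2]; s=1+p['k1']*(x*x+y*y)
    return np.array([p['fx']*x*s+p['cx'],p['fy']*y*s+p['cy']])
def snap(n,f):
    p=cam(n); im=env.grab_frame(n); cv2.imwrite('pics/'+f,cv2.cvtColor(im,cv2.COLOR_RGB2BGR)); return p,im
E
python3 - <<'E'
from h import *
for n in('scene','top'):
    p,im=snap(n,n+'0.png'); print(n,{k:np.round(v,3).tolist() for k,v in p.items()})
    for l in ('board_a','table_top','screw_grip','lever_grip','lever_pivot','cam_lever','tilt_screw'):
        print(l,[(np.round(d['xyz']).tolist(),round(d['conf'],2)) for d in env.look_for(n,l)])
print(env.state(),env.nose_length)
E
```

```text
pics
scene {'fx': 388.853, 'fy': 388.853, 'cx': 321.378, 'cy': 199.571, 'k1': -0.083, 'xyz': [1265.429, -38.421, 815.421], 'orientation': [-135.801, -1.123, 86.621]}
board_a [([436.0, -340.0, 12.0], 0.95), ([612.0, -317.0, 10.0], 0.88), ([436.0, 311.0, 14.0], 0.75), ([854.0, 104.0, 9.0], 0.71), ([343.0, -35.0, 12.0], 0.63)]
table_top []
screw_grip [([554.0, 92.0, 47.0], 0.78)]
lever_grip [([579.0, 113.0, 86.0], 0.5), ([614.0, -320.0, 13.0], 0.38)]
lever_pivot [([583.0, 114.0, 83.0], 0.77), ([552.0, 92.0, 45.0], 0.38), ([612.0, -319.0, 11.0], 0.26)]
cam_lever [([584.0, 112.0, 84.0], 0.53)]
tilt_screw [([552.0, 92.0, 44.0], 0.6)]
top {'fx': 478.695, 'fy': 478.695, 'cx': 328.128, 'cy': 201.093, 'k1': -0.008, 'xyz': [358.249, 14.572, 1304.321], 'orientation': [-168.731, -0.434, -90.229]}
board_a [([604.0, -321.0, 12.0], 0.9), ([849.0, 104.0, 11.0], 0.84), ([334.0, -37.0, 9.0], 0.77), ([423.0, -343.0, 12.0], 0.72), ([419.0, 309.0, 13.0], 0.63)]
table_top [([520.0, -65.0, 54.0], 0.94)]
screw_grip [([536.0, 96.0, 37.0], 0.63)]
lever_grip [([583.0, 114.0, 83.0], 0.66)]
lever_pivot [([581.0, 113.0, 84.0], 0.62)]
cam_lever [([524.0, -61.0, 52.0], 0.6), ([585.0, 115.0, 88.0], 0.55)]
tilt_screw [([540.0, 97.0, 40.0], 0.62)]
{'time_s': 0.8, 'qpos': array([-7.68339272e+01,  1.83105916e+01,  8.96386236e+01, -5.49560032e-04,
        7.20465121e+01, -1.14639306e+00]), 'qvel': array([-0.06289725,  0.02672913,  0.07665636,  0.04375974,  0.09922279,
       -0.01585603]), 'effort': array([-7.38336039e-04, -4.12305236e+01, -2.32222313e+01,  7.30494317e-02,
        3.74789222e-02,  1.66213010e-05]), 'ee_pos': array([ 142.13938398, -557.15675567,  230.99160741]), 'ee_rot': array([1.79995739e+02, 6.08190232e-04, 1.43126352e+01]), 'force': array([-0.02176058, -0.26729437,  0.53832111]), 'torque': array([ 0.0023505 , -0.02787817,  0.01152983]), 'gripper_width': 91.26385567245063} 17.0
```

View pics/scene0.png

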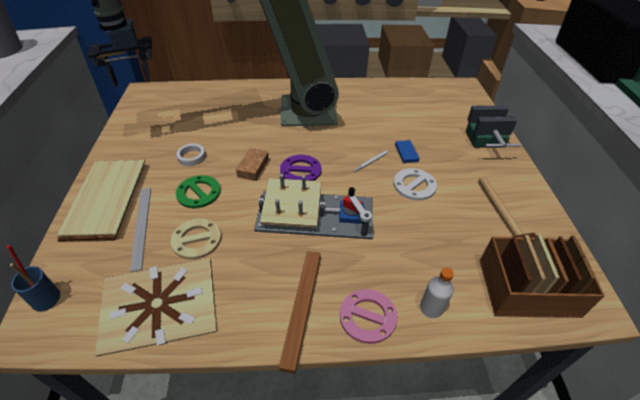

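View pics/top0.png

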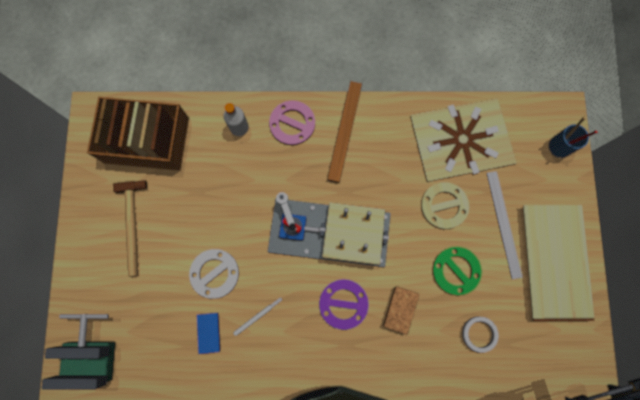

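The pale board (top 445,205) and the white board (top 214,274) are present. The jig is at about top (330,232), with the lever running from (282,198) to (293,228). Green, purple and pink boards are look-alikes. I'll zoom in on the jig.

```bash
python3 - <<'E'
from h import *
a=cv2.imread('pics/top0.png')[180:280,255:405]; b=cv2.imread('pics/scene0.png')[165:245,245:385]
a=cv2.resize(a,(750,500),interpolation=cv2.INTER_CUBIC); cv2.imwrite('pics/c1.png',a)
cv2.imwrite('pics/c2.png',cv2.resize(b,(770,440),interpolation=cv2.INTER_CUBIC))
E
```

```text
(no output)
```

View pics/c1.png

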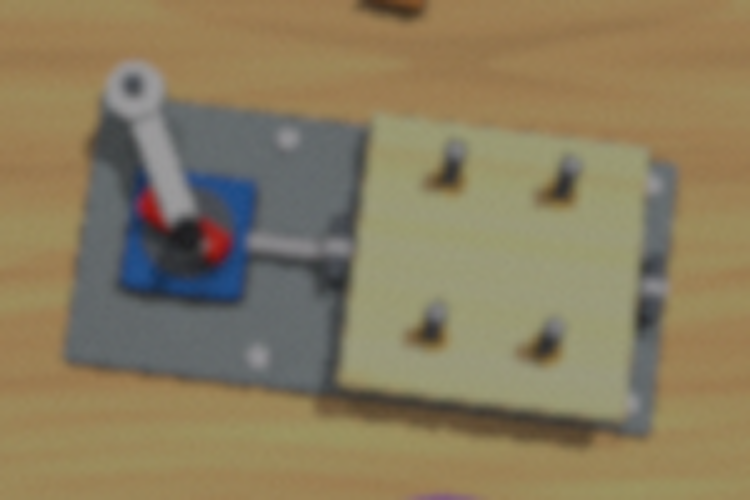

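View pics/c2.png

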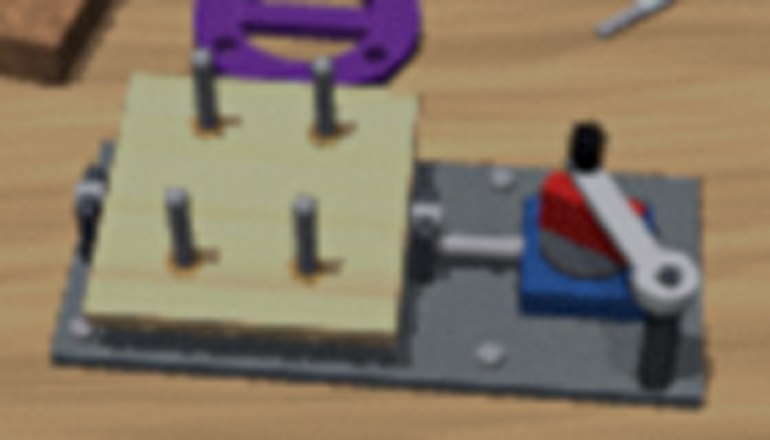

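```bash
python3 - <<'E'
from h import *
p=cam('top'); q=cam('scene')
c=lambda u,v:(u/5+255,v/5+180)
d=lambda u,v:(u/5.5+245,v/5.5+165)
print('peg',pix2w(p,*c(185,232),103),pix2w(q,*d(587,132),103))
print('piv',pix2w(p,*c(133,87),84),pix2w(q,*d(667,275),84))
for u,v in((455,150),(570,165),(437,310),(553,328)): print('stud top',pix2w(p,*c(u,v),107))
for u,v in((204,57),(322,66),(177,193),(305,204)): print('stud s',pix2w(q,*d(u,v),107))
for u,v in((372,117),(648,148),(338,383),(627,418)): print('corner',pix2w(p,*c(u,v),55))
for u,v in((105,95),(675,165),(65,360),(645,435)): print('base',pix2w(p,*c(u,v),8))
print('screw',pix2w(p,*c(185,220),70))
print('wristcam',cam('wrist'))
E
```

```text
peg [532.50556097  96.21628813 103.        ] [538.97649759  98.52333393 103.        ]
piv [611.47266743 125.3694374   84.        ] [615.17530205 128.47852109  84.        ]
stud top [573.59526438 -40.79056636 107.        ]
stud top [565.70043374 -99.13729824 107.        ]
stud top [492.07240674 -30.83873245 107.        ]
stud top [482.83973721 -88.90235377 107.        ]
stud s [483.14178886 -84.62895387 107.        ]
stud s [491.912689   -26.92030926 107.        ]
stud s [575.78092827 -95.96009085 107.        ]
stud s [585.16151327 -37.22400434 107.        ]
corner [600.8902317   0.7532212  55.       ]
corner [ 583.75448418 -145.71030068   55.        ]
corner [459.96707098  19.07789489  55.        ]
corner [ 441.32804492 -130.95609319   55.        ]
base [622.76802009 147.65894646   8.        ]
base [ 582.696002   -166.35539854    8.        ]
base [476.66275357 166.75131533   8.        ]
base [ 435.32390329 -145.89912432    8.        ]
screw [543.59670135  98.52639941  70.        ]
wristcam {'fx': 280.9315321213917, 'fy': 280.9315321213917, 'cx': 316.1091411714537, 'cy': 200.93769814629556, 'k1': -0.04111956025390293, 'xyz': array([ 216.06270445, -538.34376632,  384.83914122]), 'orientation': array([ 1.64329347e+02,  2.01886948e-02, -7.56780231e+01])}
```

```bash
cat >> h.py <<'E'
def go(x,y,z,yaw=None):
    s=env.state(); e=s['ee_pos']; w=s['ee_rot']; M=Rm(w)
    d=M.T@(np.array([x,y,z])-e)/1000
    print('t',round(s['time_s'],2),'tcp',np.round(e,1),'rot',np.round(w,2),'q1,q6',np.round(s['qpos'][[0,5]],1),'F',np.round(s['force'],1),'w',round(s['gripper_width'],1))
    print('delta m',np.round(d,4),'turn',None if yaw is None else round(((-(yaw-w[2]))+180)%360-180,2))
E
python3 -c "
from h import *
go(520,70,231,14)"
```

```text
t 0.8 tcp [ 142.1 -557.2  231. ] rot [180.     0.    14.31] q1,q6 [-76.8  -1.1] F [-0.  -0.3  0.5] w 91.3
delta m [ 5.212e-01 -5.143e-01 -1.000e-04] turn 0.31
```

Emit:
jog_arm:
  deltas:
    - [[0.52,-0.514,0,0,0.0912],[0.52,-0.514,0,0,0.0912],[0.52,-0.514,0,0,0.0912],[0.52,-0.514,0,0,0.0912],[0.52,-0.514,0,0,0.0912],[0.52,-0.514,0,0,0.0912],[0.52,-0.514,0,0,0.0912],[0.52,-0.514,0,0,0.0912],[0.52,-0.514,0,0,0.0912],[0.52,-0.514,0,0,0.0912],[0.52,-0.514,0,0,0.0912],[0.52,-0.514,0,0,0.0912],[0.52,-0.514,0,0,0.0912],[0.52,-0.514,0,0,0.0912],[0.52,-0.514,0,0,0.0912],[0.52,-0.514,0,0,0.0912],[0.52,-0.514,0,0,0.0912],[0.52,-0.514,0,0,0.0912],[0.52,-0.514,0,0,0.0912],[0.52,-0.514,0,0,0.0912]]

```text
time_s: 2.47
ee_pos: [519.1, 70.3, 230.5]
ee_rot: [180.0, 0.1, 14.5]
force: [0.2, 0.1, -0.1]
gripper_width: 91.0
```

```bash
python3 - <<'E'
from h import *
go(530,97,231,14)
p,im=snap('wrist','w1.png'); print(p['xyz'],p['orientation'])
for l in ('table_top','screw_grip','lever_grip','lever_pivot'):
        print(l,[(np.round(d['xyz']).tolist(),round(d['conf'],2)) for d in env.look_for('wrist',l)])
E
```

```text
t 2.47 tcp [519.1  70.3 230.5] rot [1.7998e+02 5.0000e-02 1.4450e+01] q1,q6 [ 6.5 82. ] F [ 0.2  0.1 -0.1] w 91.0
delta m [ 0.0172 -0.0231 -0.0005] turn 0.45
[593.10044638  89.41109396 384.29140243] [ 1.64272640e+02  8.06375626e-03 -7.55359598e+01]
table_top [([540.0, -50.0, 53.0], 0.95), ([616.0, -316.0, 10.0], 0.42), ([548.0, 87.0, 40.0], 0.26)]
screw_grip [([549.0, 86.0, 37.0], 0.92), ([588.0, 116.0, 86.0], 0.72)]
lever_grip [([586.0, 112.0, 82.0], 0.62), ([608.0, -312.0, 8.0], 0.19)]
lever_pivot [([588.0, 116.0, 84.0], 0.7)]
```

View pics/w1.png

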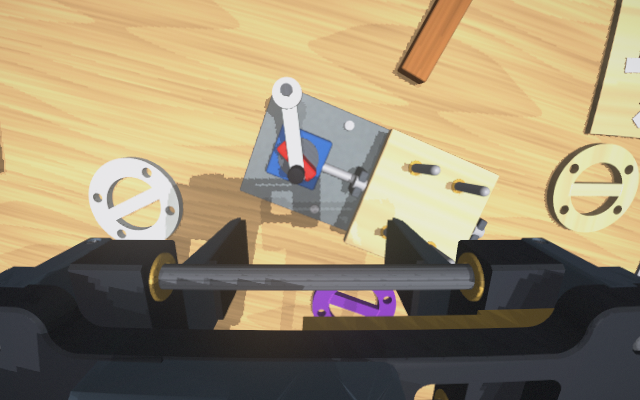

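Peg top is at (296,173) and pivot at (287,91). The wing runs along (282,147)-(310,172). White board is at (135,200) and pale board at (595,188).

```bash
python3 - <<'E'
from h import *
im=cv2.imread('pics/w1.png')[60:260,220:520]; cv2.imwrite('pics/w1c.png',cv2.resize(im,(800,533),interpolation=cv2.INTER_CUBIC))
p=cam('wrist')
print('peg',pix2w(p,296,173,103),'piv',pix2w(p,287,91,84))
E
```

```text
peg [539.1897359   94.67271343 103.        ] piv [614.94304692 123.12923582  84.        ]
```

View pics/w1c.png

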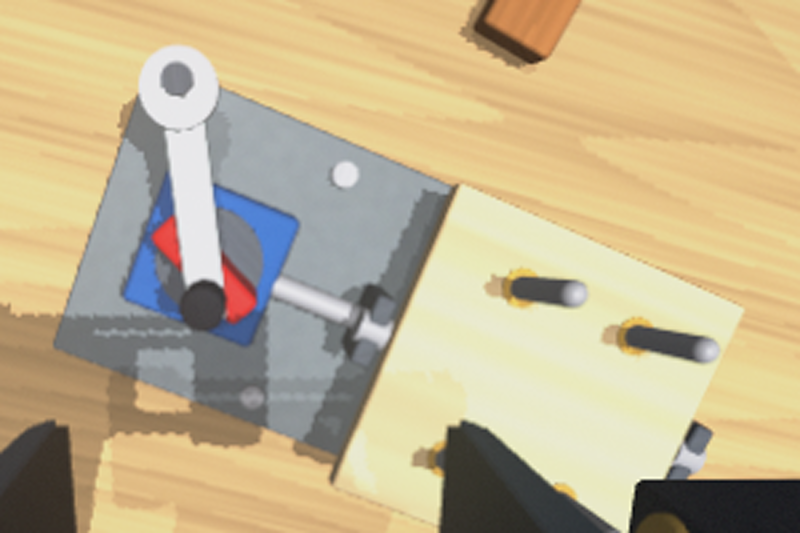

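```bash
python3 -c "
from h import *
go(537.5,96,102,14)"
```

```text
t 2.72 tcp [518.4  68.3 231.2] rot [179.98   0.    14.22] q1,q6 [ 6.3 82. ] F [-0.2 -0.3 -0.1] w 91.2
delta m [ 0.0253 -0.0222  0.1291] turn 0.22
```

Emit:
jog_arm:
  deltas:
    - [[0.025,-0.022,0.03,0,0.06],[0.025,-0.022,0.06,0,0.06],[0.025,-0.022,0.09,0,0.06],[0.025,-0.022,0.115,0,0.06],[0.025,-0.022,0.128,0,0.06],[0.025,-0.022,0.128,0,0.06]]
  grip_force: 20

```text
time_s: 3.22
ee_pos: [535.2, 95.6, 100.0]
ee_rot: [-180.0, 0.4, 14.2]
force: [-0.3, 0.1, -0.3]
gripper_width: 59.9
```

```bash
python3 - <<'E'
from h import *
go(537.5,96,102,14)
p,im=snap('wrist','w2.png')
snap('scene','s2.png')
im=cv2.imread('pics/s2.png')[150:250,250:400]; cv2.imwrite('pics/s2c.png',cv2.resize(im,(750,500),interpolation=cv2.INTER_CUBIC))
E
```

```text
t 3.22 tcp [535.2  95.6 100. ] rot [-179.97    0.4    14.23] q1,q6 [ 8.9 84.7] F [-0.3  0.1 -0.3] w 59.9
delta m [ 0.0023  0.0002 -0.002 ] turn 0.23
```

View pics/w2.png

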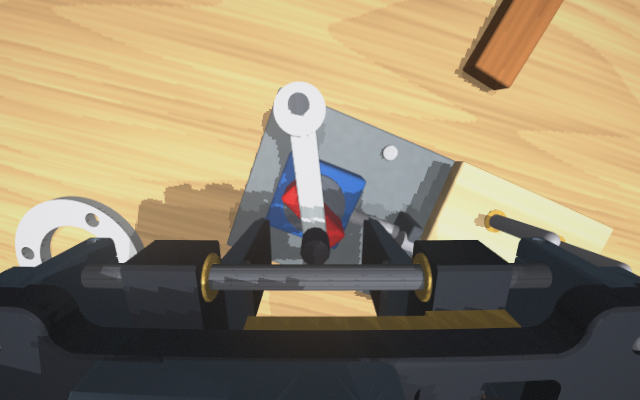

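View pics/s2c.png

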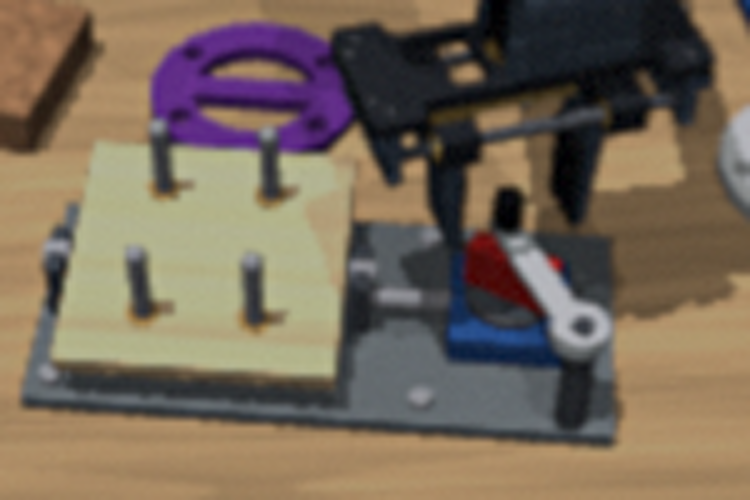

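The peg sits between the fingers, at wrist (315,245). I'll check the offset, then close.

```bash
python3 - <<'E'
from h import *
p=cam('wrist'); print(pix2w(p,315,241,103),pix2w(p,298,103,86)); print(env.state()['ee_pos'])
# where does pix of tcp fall
print(w2pix(p,list(env.state()['ee_pos'])))
E
```

```text
[545.72626003  98.91992925 103.        ] [619.7394097  127.87227197  86.        ]
[537.84782603  96.21645559 103.31045499]
[316.14414429 253.94312703]
```

Emit:
jog_arm:
  deltas:
    - [[0.003,0,0.001,0,0.06],[0.003,0,0.001,0,0.01],[0.003,0,0.001,0,0.01],[0.003,0,0.001,0,0.01],[0.003,0,0.001,0,0.01],[0.003,0,0.001,0,0.01]]
  grip_force: 20

```text
time_s: 3.82
ee_pos: [540.7, 97.7, 102.3]
ee_rot: [180.0, -0.0, 14.3]
force: [0.7, 0.3, -0.7]
gripper_width: 29.4
```

```bash
python3 - <<'E'
from h import *
go(0,0,0)
piv=np.array([616.,127.])
s=env.state(); e=s['ee_pos']; M=Rm(s['ee_rot'])
v=np.array([-79.,-31.]); print(np.linalg.norm(v))
for a in range(10,151,10):
    th=-np.radians(a); r=np.array([[np.cos(th),-np.sin(th)],[np.sin(th),np.cos(th)]])
    d=np.append(r@v-v,0); print(a,np.round(M.T@d,1))
E
```

```text
t 3.82 tcp [540.7  97.7 102.3] rot [ 1.7999e+02 -3.0000e-02  1.4310e+01] q1,q6 [ 9.  84.7] F [ 0.7  0.3 -0.7] w 29.4
delta m [-0.5481 -0.039   0.102 ] turn None
84.86459803710851
10 [ -0.5 -14.8  -0. ]
20 [  1.5 -29.4  -0. ]
30 [  6.  -43.5  -0. ]
40 [ 12.9 -56.6   0. ]
50 [ 22.  -68.3   0. ]
60 [ 33.  -78.2   0. ]
70 [ 45.5 -86.    0. ]
80 [ 59.2 -91.6   0. ]
90 [ 73.7 -94.7   0. ]
100 [ 88.5 -95.3   0. ]
110 [103.1 -93.2   0. ]
120 [ 1.172e+02 -8.870e+01  1.000e-01]
130 [ 1.303e+02 -8.180e+01  1.000e-01]
140 [ 1.42e+02 -7.27e+01  1.00e-01]
150 [ 1.519e+02 -6.170e+01  1.000e-01]
```

Emit:
jog_arm:
  deltas:
    - [[0,0,0,0,0.01],[0,0,0,0,0.01],[0,0,0,0,0.01],[0,0,0,0,0.01],[-0.0005,-0.015,0,0,0.01],[0.0015,-0.029,0,0,0.01],[0.006,-0.0435,0,0,0.01],[0.013,-0.0565,0,0,0.01]]

```text
time_s: 4.48
ee_pos: [537.3, 154.3, 101.6]
ee_rot: [179.8, 0.3, 14.3]
force: [-3.0, -4.9, 1.4]
gripper_width: 17.3
```

```bash
python3 - <<'E'
from h import *
go(0,0,0)
p,im=snap('wrist','w3.png')
E
```

```text
t 4.48 tcp [537.3 154.3 101.6] rot [179.85   0.28  14.3 ] q1,q6 [14.9 90.7] F [-3.  -4.9  1.4] w 17.3
delta m [-0.5583  0.0165  0.1044] turn None
```

View pics/w3.png

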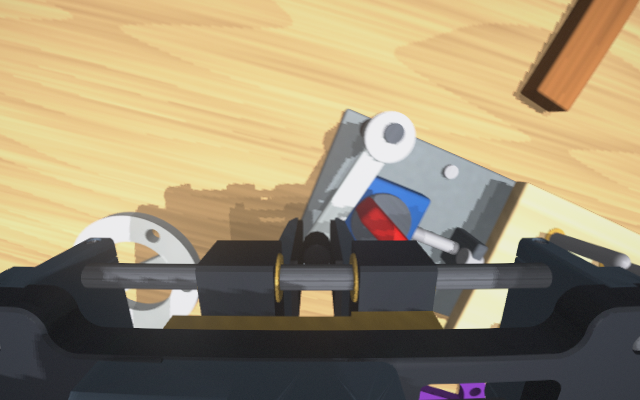

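The lever swung about 40° with the peg held. I'll continue.

Emit:
jog_arm:
  deltas:
    - [[0.009,-0.012,0,0,0.01],[0.02,-0.0215,0,0,0.01],[0.0325,-0.0295,0,0,0.01],[0.046,-0.035,0,0,0.01],[0.061,-0.038,0,0,0.01],[0.0755,-0.039,0,0,0.01],[0.09,-0.0365,0,0,0.01],[0.104,-0.032,0,0,0.01],[0.112,-0.0285,0,0,0.01],[0.112,-0.0285,0,0,0.01],[0.112,-0.0285,0,0,0.01]]

```text
time_s: 5.45
ee_pos: [641.4, 211.8, 101.3]
ee_rot: [-179.9, -0.1, 14.3]
force: [1.7, 5.9, -4.3]
gripper_width: 17.5
```

```bash
python3 - <<'E'
from h import *
go(0,0,0)
p,im=snap('wrist','w4.png')
E
```

```text
t 5.45 tcp [641.4 211.8 101.3] rot [-1.799e+02 -1.100e-01  1.428e+01] q1,q6 [17.3 92.9] F [ 1.7  5.9 -4.3] w 17.5
delta m [-0.674   0.0473  0.1   ] turn None
```

View pics/w4.png

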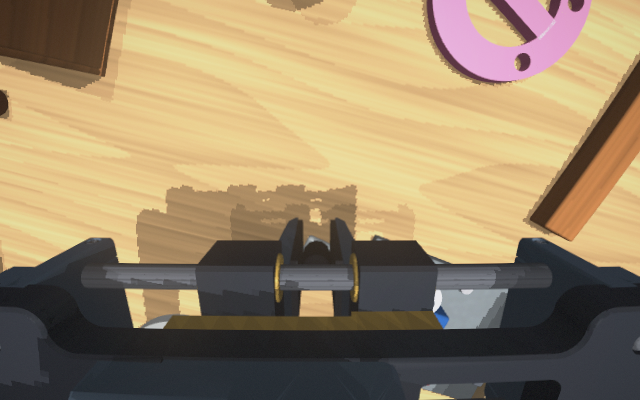

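Emit:
jog_arm:
  deltas:
    - [[0,0,0,0,0.05],[0,0,0,0,0.05],[0,0,0,0,0.05],[0,0,0,0,0.05],[0,0,-0.04,0,0.0912],[-0.02,0,-0.08,0,0.0912],[-0.06,0.02,-0.11,0,0.0912],[-0.1,0.05,-0.11,0,0.0912],[-0.14,0.08,-0.11,0,0.0912],[-0.16,0.08,-0.11,0,0.0912],[-0.16,0.08,-0.11,0,0.0912],[-0.16,0.08,-0.11,0,0.0912]]

```text
time_s: 6.5
ee_pos: [503.6, 92.3, 212.8]
ee_rot: [180.0, -0.0, 14.2]
force: [-0.5, 0.6, 0.1]
gripper_width: 90.7
```

```bash
python3 - <<'E'
from h import *
go(0,0,0)
p,im=snap('wrist','w5.png')
c=cv2.imread('pics/w5.png')[60:260,160:460]; cv2.imwrite('pics/w5c.png',cv2.resize(c,None,fx=2.66667,fy=2.66667,interpolation=cv2.INTER_CUBIC))
import json; json.dump({k:np.array(v).tolist() for k,v in p.items()},open('p5.json','w'))
for l in ('screw_grip','lever_grip','lever_pivot'):
        print(l,[(np.round(d['xyz']).tolist(),round(d['conf'],2)) for d in env.look_for('wrist',l)])
E
```

```text
t 6.5 tcp [503.6  92.3 212.8] rot [ 1.7996e+02 -2.0000e-02  1.4210e+01] q1,q6 [ 9.1 84.9] F [-0.5  0.6  0.1] w 90.7
delta m [-0.5109 -0.0342  0.2125] turn None
screw_grip [([548.0, 98.0, 37.0], 0.65), ([626.0, 165.0, 87.0], 0.38)]
lever_grip [([622.0, 168.0, 82.0], 0.77)]
lever_pivot [([624.0, 168.0, 86.0], 0.58)]
```

View pics/w5.png

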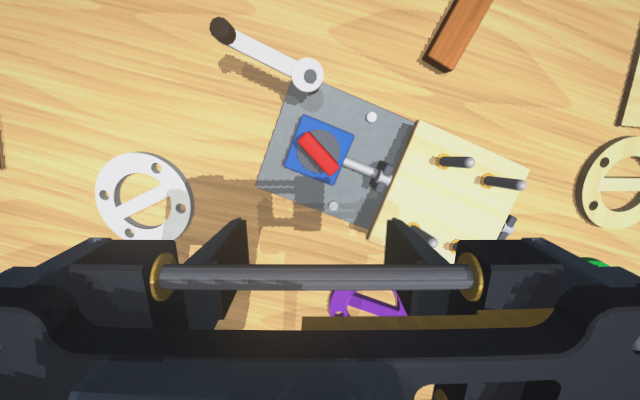

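View pics/w5c.png

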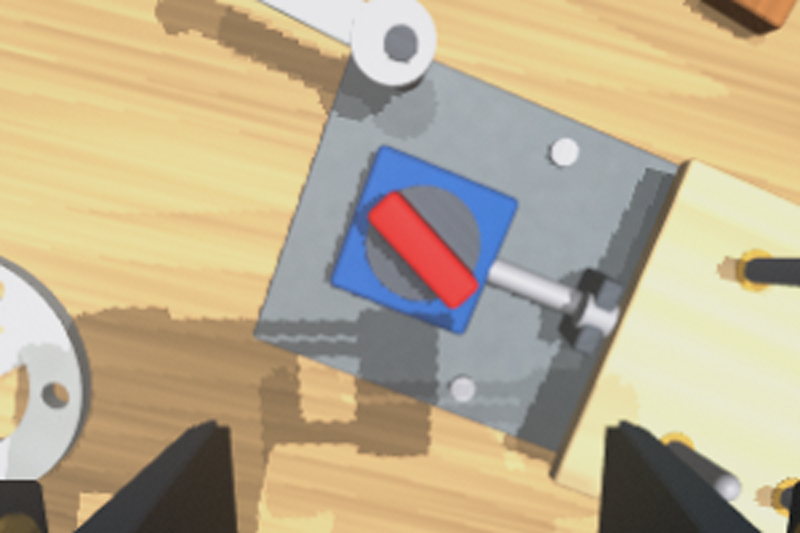

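Wing top is centred at about (318.6,153.7), angled from upper left to lower right. The lever is open, with its peg at (222,29). Next I'll measure the tilt from the studs and corners.

```bash
python3 - <<'E'
from h import *
c=cv2.imread('pics/w5.png')[110:260,360:540]; cv2.imwrite('pics/w5d.png',cv2.resize(c,None,fx=4,fy=4,interpolation=cv2.INTER_CUBIC))
snap('top','t5.png');snap('scene','s5.png')
c=cv2.imread('pics/t5.png')[180:280,255:405]; cv2.imwrite('pics/t5c.png',cv2.resize(c,None,fx=5,fy=5,interpolation=cv2.INTER_CUBIC))
c=cv2.imread('pics/s5.png')[165:245,245:385]; cv2.imwrite('pics/s5c.png',cv2.resize(c,None,fx=5.5,fy=5.5,interpolation=cv2.INTER_CUBIC))
E
```

```text
(no output)
```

View pics/w5d.png

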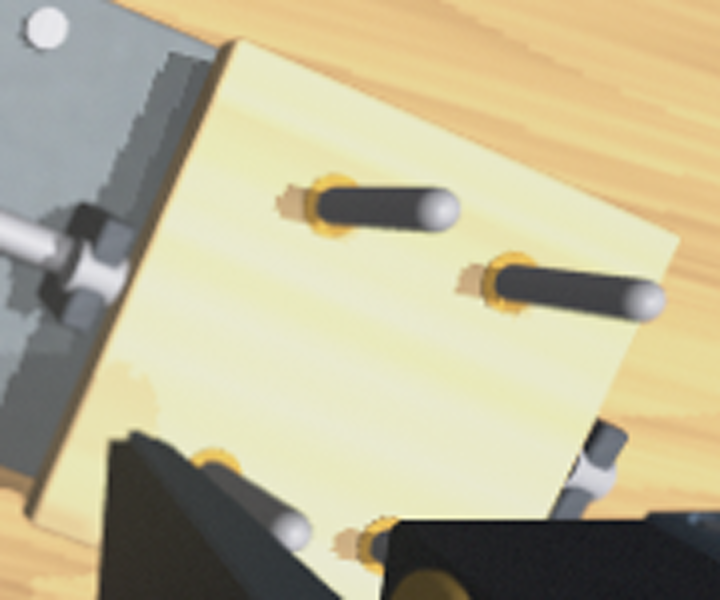

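View pics/s5c.png

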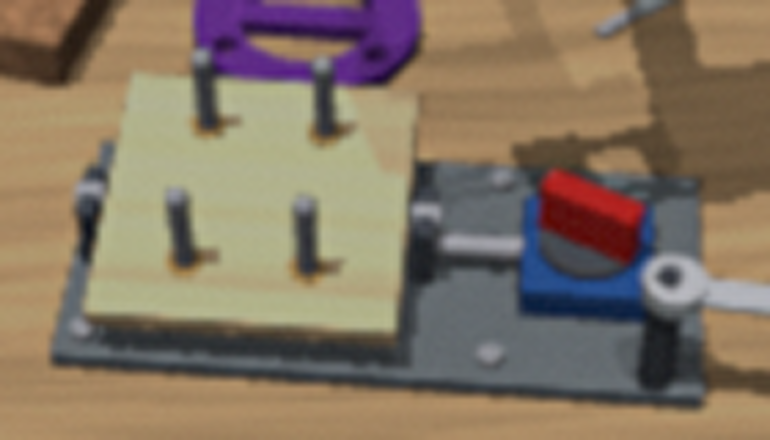

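```bash
cat > fit.py <<'E'
from h import *
import json
from scipy.optimize import least_squares
def proj(p,X,sh): 
    q=dict(p); q['xyz']=np.array(p['xyz'])+sh; return w2pix(q,X)
def tab(x,y,yaw,t,P):
    # tilt positive: -x edge high => rotation about +y by +t lowers +x? Ry(t): x->(c,0,-s): +x goes down. ok
    M=R.from_euler('ZY',[yaw,t]).as_matrix()
    return np.array([x,y,45.])+M@(np.array(P,float)+[0,0,10])
def fit(obs,guess=(528,-63,-0.12,0.1)):
    # obs: list of (campar, [(P,uv)])
    n=len(obs)
    def f(v):
        r=[]
        for i,(p,L) in enumerate(obs):
            sh=v[4+3*i:7+3*i]
            for P,uv in L: r+=list((proj(p,tab(*v[:4],P),sh)-uv)/0.8)
            r+=list(sh/1.5)
        return np.array(r)
    s=least_squares(f,list(guess)+[0]*3*n)
    cov=np.linalg.inv(s.jac.T@s.jac)
    print('x,y',s.x[:2].round(1),'yaw deg',np.degrees(s.x[2]).round(2),'tilt',s.x[3].round(4),'sd',np.sqrt(np.diag(cov))[:4].round(4),'rms',np.sqrt(np.mean(s.fun**2)).round(2),'shifts',s.x[4:].round(1))
    return s.x
X,Y=42.6,29.8
E
python3 - <<'E'
from fit import *
p5=json.load(open('p5.json')); q=cam('scene')
d=lambda u,v:np.array([u/4+360,v/4+110]); e=lambda u,v:np.array([u/5.5+245,v/5.5+165])
W=[((75,75,0),d(237,41)),((75,-75,0),d(680,240)),((-75,75,0),d(35,515)),((X,Y,0),d(332,205)),((X,Y,52),d(438,209)),((X,-Y,0),d(510,282)),((X,-Y,52),d(645,300)),((-X,Y,52),d(292,530))]
S=[((-X,-Y,54),e(203,55)),((-X,-Y,0),e(207,128)),((-X,Y,54),e(322,64)),((-X,Y,0),e(326,133)),((X,-Y,54),e(177,194)),((X,-Y,0),e(182,264)),((X,Y,54),e(305,202)),((X,Y,0),e(306,272)),((-75,-75,0),e(130,74)),((-75,75,0),e(417,95)),((75,-75,0),e(87,318)),((75,75,0),e(397,332))]
fit([(p5,W)]);fit([(q,S)]);v=fit([(p5,W),(q,S)])
f=lambda u,v:(u/2.66667+160,v/2.66667+60)
a=pix2w(p5,*f(384,206),70);b=pix2w(p5,*f(463,292),70);print('wing',a,b,(a+b)/2,np.degrees(np.arctan2(a[1]-b[1],a[0]-b[0])),np.linalg.norm(a-b))
print('scene wing',pix2w(q,*e(593,200),70))
print('piv',pix2w(p5,*f(400,43),84))
p=json.load(open('p5.json'));print('peg',pix2w(p5,222,29,103))
E
```

```text
x,y [524.9 -64.5] yaw deg -7.75 tilt 0.1315 sd [1.5468 1.6459 0.0052 0.009 ] rms 0.94 shifts [-0.   0.   2.1]
x,y [529.  -60.6] yaw deg -6.99 tilt 0.1073 sd [2.3332 1.6239 0.0095 0.0158] rms 0.45 shifts [0.  0.  0.1]
x,y [526.1 -62.6] yaw deg -7.56 tilt 0.1251 sd [1.2851 1.1558 0.0045 0.0078] rms 0.8 shifts [ 0.9  1.7  1.9 -0.9 -1.7  1.1]
wing [560.04360542 119.5275376   70.        ] [535.12054816  81.08549843  70.        ] [547.58207679 100.30651802  70.        ] 57.04352187458701 45.814289893851445
scene wing [552.55159556 102.41528037  70.        ]
piv [616.87863071 126.9198211   84.        ]
peg [632.86273227 207.29425147 103.        ]
```

```bash
python3 -c "
from h import *
go(548,100,61,57)"
```

```text
t 6.8 tcp [506.6  94.6 211.7] rot [ 1.7999e+02 -1.0000e-02  1.4370e+01] q1,q6 [ 9.3 84.9] F [ 1.  -0.  -0.3] w 91.4
delta m [0.0414 0.005  0.1507] turn -42.63
```

Emit:
jog_arm:
  deltas:
    - [[0.02,0.005,0,-7,0.06],[0.0415,0.005,0,-14,0.06],[0.0415,0.005,0.01,-21,0.06],[0.0415,0.005,0.03,-28,0.06],[0.0415,0.005,0.05,-35,0.06],[0.0415,0.005,0.07,-42.5,0.06],[0.0415,0.005,0.09,-42.5,0.06],[0.0415,0.005,0.11,-42.5,0.06],[0.0415,0.005,0.13,-42.5,0.06],[0.0415,0.005,0.145,-42.5,0.06],[0.0415,0.005,0.15,-42.5,0.06],[0.0415,0.005,0.15,-42.5,0.06]]

```text
time_s: 7.8
ee_pos: [546.5, 99.6, 60.2]
ee_rot: [-179.9, 0.1, 56.9]
force: [-0.8, 0.5, -0.4]
gripper_width: 60.0
```

```bash
python3 - <<'E'
from h import *
go(548,100,61,57)
p,im=snap('wrist','w6.png')
E
```

```text
t 7.8 tcp [546.5  99.6  60.2] rot [-1.7986e+02  1.3000e-01  5.6850e+01] q1,q6 [ 9.1 42.3] F [-0.8  0.5 -0.4] w 60.0
delta m [ 0.0012  0.001  -0.0008] turn -0.15
```

View pics/w6.png

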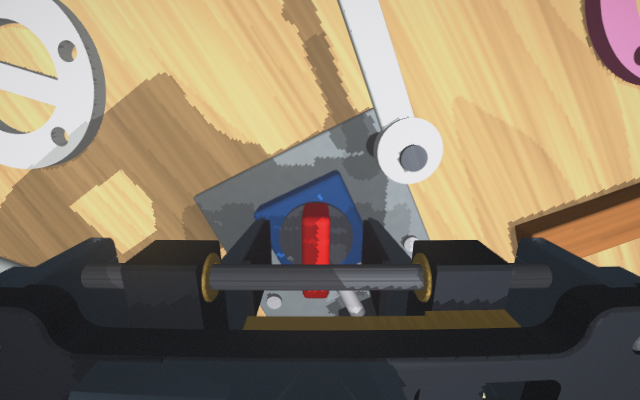

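The wing is vertical in view and centred between the fingers. I'll grip it.

Emit:
jog_arm:
  deltas:
    - [[0,0,0,0,0.01],[0,0,0,0,0.01],[0,0,0,0,0.01],[0,0,0,0,0.01],[0,0,0,0,0.01],[0,0,0,0,0.01],[0,0,0,0,0.01],[0,0,0,0,0.01],[0,0,0,0,0.01]]
  grip_force: 25

```text
time_s: 8.6
ee_pos: [546.2, 99.8, 62.1]
ee_rot: [-179.9, 0.0, 56.8]
force: [-4.2, 2.6, 3.6]
gripper_width: 15.9
```

Emit:
jog_arm:
  deltas:
    - [[0,0,0,-6.5,0.01],[0,0,0,-13,0.01],[0,0,0,-19.5,0.01],[0,0,0,-26,0.01],[0,0,0,-32.5,0.01],[0,0,0,-39,0.01],[0,0,0,-45.5,0.01],[0,0,0,-52,0.01],[0,0,0,-58.5,0.01],[0,0,0,-65,0.01],[0,0,0,-71.5,0.01],[0,0,0,-78,0.01],[0,0,0,-84.5,0.01],[0,0,0,-91,0.01],[0,0,0,-97.5,0.01],[0,0,0,-104,0.01],[0,0,0,-110.5,0.01],[0,0,0,-116,0.01],[0,0,0,-116,0.01],[0,0,0,-116,0.01]]

```text
time_s: 10.27
ee_pos: [547.4, 100.4, 62.1]
ee_rot: [179.9, 0.1, 172.8]
force: [-0.5, 5.4, 1.1]
gripper_width: 16.2
```

```bash
python3 - <<'E'
from h import *
go(548,100,61,57)
snap('scene','s7.png')
c=cv2.imread('pics/s7.png')[155:245,245:385]; cv2.imwrite('pics/s7c.png',cv2.resize(c,None,fx=5.5,fy=5.5,interpolation=cv2.INTER_CUBIC))
E
```

```text
t 10.27 tcp [547.4 100.4  62.1] rot [1.7989e+02 6.0000e-02 1.7281e+02] q1,q6 [  9.2 -73.7] F [-0.5  5.4  1.1] w 16.2
delta m [-0.0006 -0.0003  0.0011] turn 115.81
```

View pics/s7c.png

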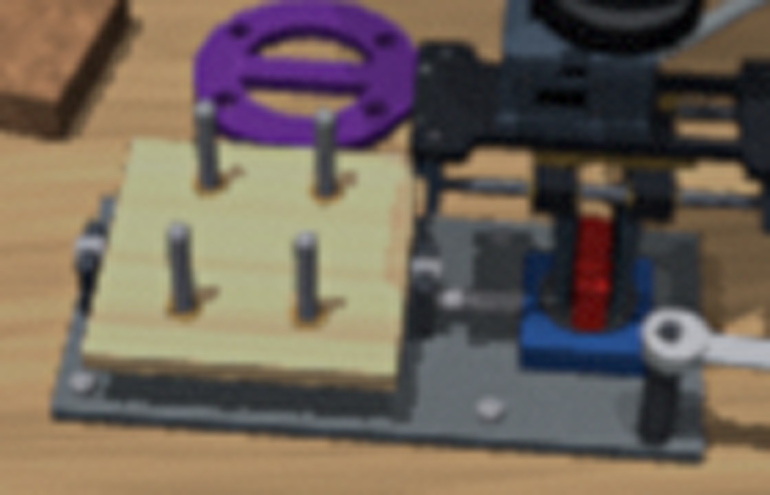

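```bash
python3 -c "
from h import *
go(625,-55,260,173)"
```

```text
t 10.32 tcp [547.5 100.3  62.2] rot [1.7989e+02 6.0000e-02 1.7280e+02] q1,q6 [  9.2 -73.7] F [-0.6  5.8  1.1] w 15.3
delta m [-0.0966 -0.144  -0.198 ] turn -0.2
```

Emit:
jog_arm:
  deltas:
    - [[0,0,0,0,0.04],[0,0,0,0,0.04],[0,0,0,0,0.04],[0,0,0,0,0.04],[0,0,-0.04,0,0.06],[0,0,-0.08,0,0.06],[0,0,-0.12,0,0.06],[-0.02,-0.03,-0.15,0,0.06],[-0.04,-0.06,-0.18,0,0.06],[-0.06,-0.09,-0.198,0,0.06],[-0.08,-0.12,-0.198,0,0.06],[-0.097,-0.144,-0.198,0,0.06],[-0.097,-0.144,-0.198,0,0.06],[-0.097,-0.144,-0.198,0,0.06]]

```text
time_s: 11.48
ee_pos: [625.3, -57.4, 259.2]
ee_rot: [180.0, -0.1, 172.6]
force: [-0.2, 0.6, -0.1]
gripper_width: 59.9
```

```bash
python3 - <<'E'
from h import *
import json
go(625,-55,260,173)
p,im=snap('wrist','w8.png')
json.dump({k:np.array(v).tolist() for k,v in p.items()},open('p8.json','w'))
c=cv2.imread('pics/w8.png')[20:260,180:480]; cv2.imwrite('pics/w8c.png',cv2.resize(c,None,fx=2.5,fy=2.5,interpolation=cv2.INTER_CUBIC))
E
```

```text
t 11.48 tcp [625.3 -57.4 259.2] rot [ 1.8000e+02 -6.0000e-02  1.7264e+02] q1,q6 [ -6.3 -88.9] F [-0.2  0.6 -0.1] w 59.9
delta m [ 0.0006  0.0023 -0.0008] turn -0.36
```

View pics/w8.png

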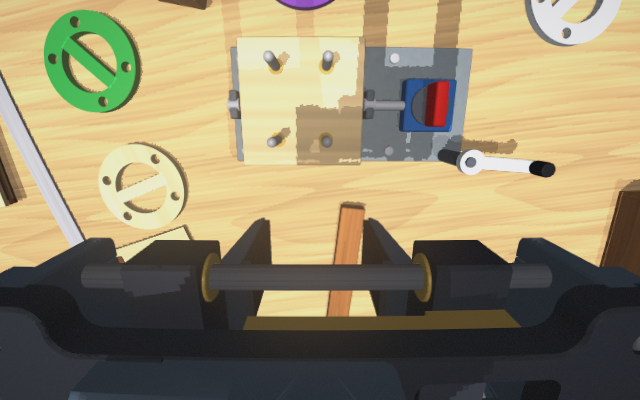

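View pics/w8c.png

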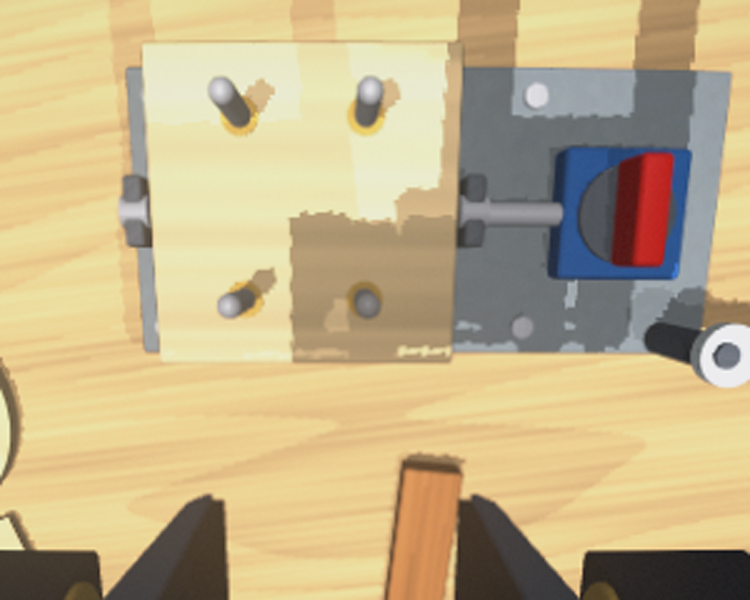

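```bash
python3 - <<'E'
from fit import *
p=json.load(open('p8.json')); q=cam('scene')
d=lambda u,v:np.array([u/2.5+180,v/2.5+20]); e=lambda u,v:np.array([u/5.5+245,v/5.5+155])
W=[((-75,-75,0),d(143,43)),((-75,75,0),d(462,43)),((75,-75,0),d(163,360)),((75,75,0),d(453,360)),((-X,-Y,0),d(240,122)),((-X,-Y,53),d(219,90)),((-X,Y,0),d(365,122)),((-X,Y,53),d(371,90)),((X,-Y,0),d(243,298)),((X,-Y,53),d(231,306)),((X,Y,0),d(364,297)),((X,Y,53),d(369,303))]
S=[((-X,-Y,54),e(205,108)),((-X,-Y,0),e(211,183)),((-X,Y,54),e(325,117)),((-X,Y,0),e(328,193)),((X,-Y,54),e(178,232)),((X,-Y,0),e(183,308)),((X,Y,54),e(305,240)),((X,Y,0),e(307,317)),((-75,-75,0),e(132,142)),((-75,75,0),e(411,155)),((75,-75,0),e(85,355)),((75,75,0),e(396,372))]
fit([(p,W)]);fit([(q,S)]);v=fit([(p,W),(q,S)])
print('peg',pix2w(p,547,169,103),'piv',pix2w(p,180+727/2.5,20+355/2.5,84))
a=d(653,155);b=d(645,264);a=pix2w(p,*a,70);b=pix2w(p,*b,70);print('wing',(a+b)/2,np.degrees(np.arctan2(*(a-b)[1::-1])))
for n,(u,vv) in dict(pale=(143,186)).items(): print(n,pix2w(p,u,vv,12))
E
```

```text
x,y [525.8 -62.3] yaw deg -7.18 tilt -0.0135 sd [1.537  1.5242 0.0036 0.0084] rms 1.08 shifts [-0.   0.   2.9]
x,y [527.7 -60.7] yaw deg -6.97 tilt -0.001 sd [2.3245 1.6238 0.0095 0.0147] rms 0.53 shifts [-0.  -0.   0.5]
x,y [526.4 -61.6] yaw deg -7.15 tilt -0.01 sd [1.2792 1.1112 0.0034 0.0073] rms 0.87 shifts [ 0.7  0.7  2.9 -0.7 -0.7  1.1]
peg [631.93498845 208.44420063 103.        ] piv [616.92323859 129.00012989  84.        ]
wing [546.68655424  98.74549804  70.        ] 174.2557964643209
pale [ 605.241353   -313.68117384   12.        ]
```

```bash
python3 - <<'E'
from h import *
go(637,209,103,173)
M=Rm([180,0,173])
for a in range(84,203,10):
    d=np.array([617+85*np.cos(np.radians(a))-640.4,127+85*np.sin(np.radians(a))-208.7,0]); print(a,(M.T@d).round(1))
E
```

```text
t 11.53 tcp [624.8 -56.1 259.2] rot [ 1.7998e+02 -9.0000e-02  1.7273e+02] q1,q6 [ -6.2 -88.9] F [-0.2  0.1 -0.8] w 59.9
delta m [0.0212 0.2644 0.1564] turn -0.27
84 [14.8  1.   0. ]
94 [29.5 -0.5 -0. ]
104 [43.7 -4.6 -0. ]
114 [ 57.  -11.1  -0. ]
124 [ 69.  -19.8  -0. ]
134 [ 79.3 -30.5  -0. ]
144 [ 87.6 -42.7  -0. ]
154 [ 93.6 -56.3  -0. ]
164 [ 97.2 -70.6  -0. ]
174 [ 98.3 -85.4  -0. ]
184 [  96.7 -100.2   -0. ]
194 [  92.6 -114.4   -0. ]
```

Emit:
jog_arm:
  deltas:
    - [[0.02,0.04,0,0,0.06],[0.02,0.08,0,0,0.06],[0.02,0.12,0,0,0.06],[0.02,0.16,0,0,0.06],[0.02,0.2,0,0,0.06],[0.02,0.24,0.02,0,0.06],[0.02,0.264,0.05,0,0.06],[0.02,0.264,0.08,0,0.06],[0.02,0.264,0.11,0,0.06],[0.02,0.264,0.14,0,0.06],[0.02,0.264,0.156,0,0.06],[0.02,0.264,0.156,0,0.06],[0.02,0.264,0.156,0,0.06]]

```text
time_s: 12.62
ee_pos: [637.2, 209.8, 103.7]
ee_rot: [-180.0, -0.1, 172.9]
force: [0.8, 0.1, 0.3]
gripper_width: 60.5
```

```bash
python3 - <<'E'
from h import *
go(637,209,102,173)
p,im=snap('wrist','w9.png')
E
```

```text
t 12.62 tcp [637.2 209.8 103.7] rot [-1.7997e+02 -9.0000e-02  1.7291e+02] q1,q6 [ 17.2 -65.7] F [0.8 0.1 0.3] w 60.5
delta m [ 0.0001 -0.0008  0.0017] turn -0.09
```

View pics/w9.png

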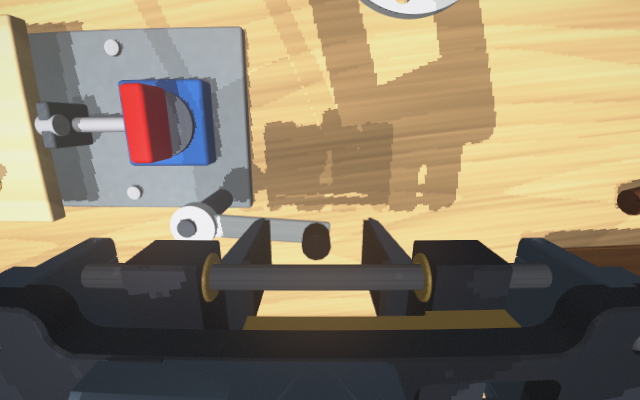

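Emit:
jog_arm:
  deltas:
    - [[0.004,0,0.002,0,0.01],[0.004,0,0.002,0,0.01],[0.004,0,0.002,0,0.01],[0.004,0,0.002,0,0.01],[0.004,0,0.002,0,0.01],[0.004,0,0.002,0,0.01],[0.004,0,0.002,0,0.01],[0.004,0,0.002,0,0.01],[0.019,0.001,0.002,0,0.01],[0.0335,-0.0005,0.002,0,0.01],[0.0475,-0.0045,0.002,0,0.01],[0.061,-0.011,0.002,0,0.01],[0.073,-0.02,0.002,0,0.01],[0.073,-0.02,0.002,0,0.01]]
  grip_force: 20

```text
time_s: 13.83
ee_pos: [562.3, 196.9, 102.2]
ee_rot: [-179.9, 0.0, 172.9]
force: [0.9, 0.2, -1.2]
gripper_width: 17.4
```

```bash
python3 - <<'E'
from h import *
go(637,209,102,173)
p,im=snap('wrist','w10.png')
E
```

```text
t 13.83 tcp [562.3 196.9 102.2] rot [-1.7993e+02  1.0000e-02  1.7285e+02] q1,q6 [ 18.2 -64.6] F [ 0.9  0.2 -1.2] w 17.4
delta m [-0.0726  0.0213  0.0002] turn -0.15
```

View pics/w10.png

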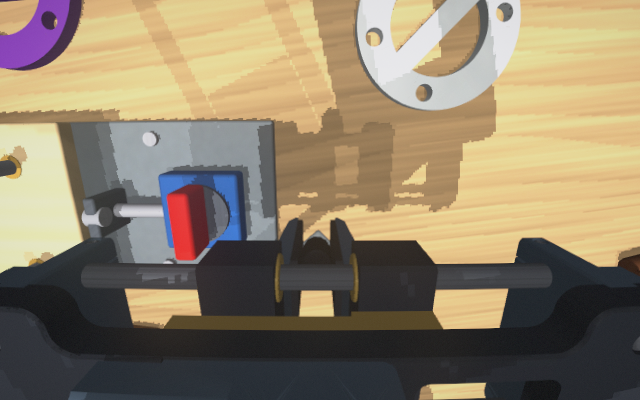

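Emit:
jog_arm:
  deltas:
    - [[0.0105,-0.0105,0,0,0.01],[0.0185,-0.023,0,0,0.01],[0.0245,-0.0365,0,0,0.01],[0.028,-0.051,0,0,0.01],[0.0295,-0.0655,0,0,0.01],[0.0275,-0.0805,0,0,0.01],[0.0235,-0.0945,0,0,0.01],[0.019,-0.104,0,0,0.01],[0.018,-0.106,0,0,0.01],[0.018,-0.106,0,0,0.01],[0.018,-0.106,0,0,0.01]]

```text
time_s: 14.8
ee_pos: [530.9, 97.6, 102.2]
ee_rot: [179.8, -0.3, 172.7]
force: [-5.9, 9.6, 5.4]
gripper_width: 17.1
```

```bash
python3 - <<'E'
from h import *
go(637,209,102,173)
p,im=snap('wrist','w11.png')
E
```

```text
t 14.8 tcp [530.9  97.6 102.2] rot [179.76  -0.3  172.68] q1,q6 [  9.  -73.9] F [-5.9  9.6  5.4] w 17.1
delta m [-0.091   0.124   0.0002] turn -0.32
```

View pics/w11.png

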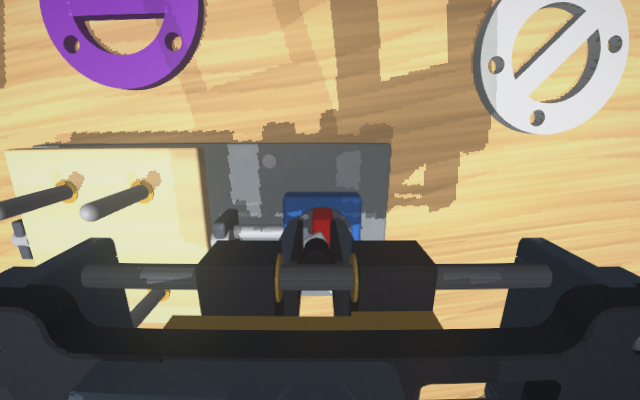

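```bash
python3 - <<'E'
from h import *
go(530,250,240,173)
E
```

```text
t 14.85 tcp [530.9  97.5 102.1] rot [179.78  -0.3  172.7 ] q1,q6 [  9.  -73.9] F [-6.8  9.6  6. ] w 17.2
delta m [ 0.021   0.1517 -0.1372] turn -0.3
```

Emit:
jog_arm:
  deltas:
    - [[0,0.002,0,0,0.05],[0,0.002,0,0,0.05],[0,0.002,0,0,0.05],[0,0.002,0,0,0.05],[0,0.002,-0.04,0,0.06],[0,0.002,-0.08,0,0.07],[0.02,0.03,-0.11,0,0.0912],[0.02,0.06,-0.137,0,0.0912],[0.02,0.1,-0.137,0,0.0912],[0.02,0.13,-0.137,0,0.0912],[0.02,0.15,-0.137,0,0.0912],[0.02,0.15,-0.137,0,0.0912],[0.02,0.15,-0.137,0,0.0912]]

```text
time_s: 15.93
ee_pos: [531.2, 246.6, 238.4]
ee_rot: [-179.9, -0.0, 172.9]
force: [-0.3, -0.6, 0.3]
gripper_width: 91.1
```

```bash
python3 - <<'E'
from h import *
import json
go(530,250,240,173)
p,im=snap('wrist','w12.png')
json.dump({k:np.array(v).tolist() for k,v in p.items()},open('p12.json','w'))
for l in ('board_d','lever_grip'):
        print(l,[(np.round(d['xyz']).tolist(),round(d['conf'],2)) for d in env.look_for('wrist',l)])
c=cv2.imread('pics/w12.png')[20:240,220:500]; cv2.imwrite('pics/w12c.png',cv2.resize(c,None,fx=2.5,fy=2.5,interpolation=cv2.INTER_CUBIC))
E
```

```text
t 15.93 tcp [531.2 246.6 238.4] rot [-1.7992e+02 -3.0000e-02  1.7290e+02] q1,q6 [ 23.8 -59.1] F [-0.3 -0.6  0.3] w 91.1
delta m [ 0.0016  0.0032 -0.0016] turn -0.1
board_d [([415.0, 316.0, 13.0], 0.71), ([597.0, -259.0, 6.0], 0.57), ([340.0, -34.0, 11.0], 0.56)]
lever_grip [([542.0, 104.0, 81.0], 0.69)]
```

View pics/w12.png

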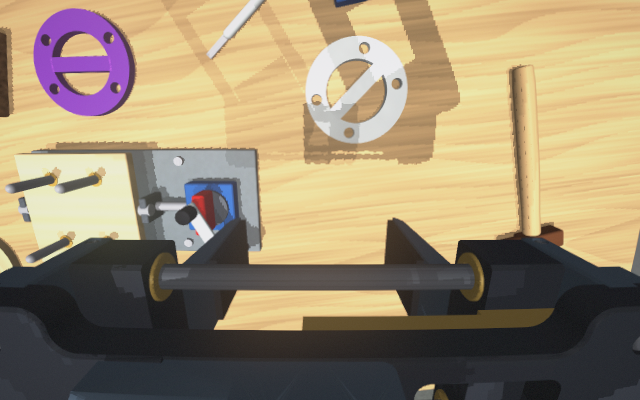

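View pics/w12c.png

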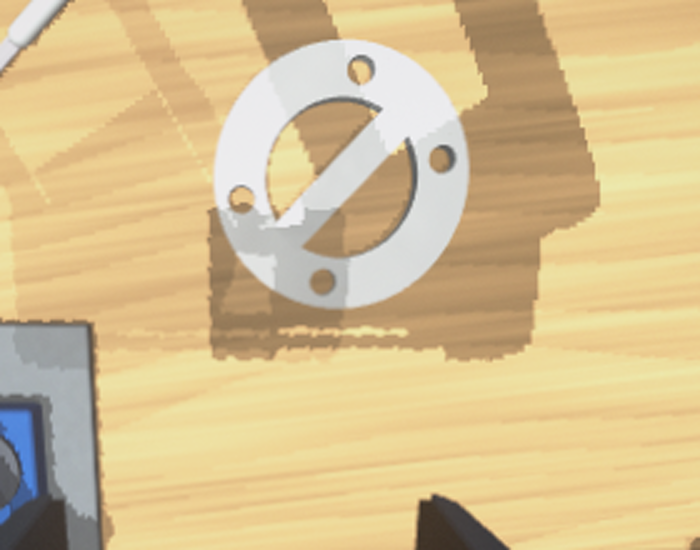

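White board: holes at wrist (364,48), (397,83), (317,99) and (349,132). The lever looks closed, with its peg at (186,214) over the screw.

```bash
cat >> h.py <<'E'
def board(p,h,z=12):
    """h: 4 hole pixels; first two at one bar end, last two at the other"""
    W=np.array([pix2w(p,u,v,z)[:2] for u,v in h]); c=W.mean(0)
    a=(W[0]+W[1]-W[2]-W[3])/2
    print('c',c.round(1),'bar yaw',np.degrees(np.arctan2(a[1],a[0])).round(2),'len',np.linalg.norm(a).round(1),'(85.2) wid',np.linalg.norm(W[0]-W[1]).round(1),np.linalg.norm(W[2]-W[3]).round(1),'(59.6) diag',np.linalg.norm(W[0]-W[3]).round(1),np.linalg.norm(W[1]-W[2]).round(1),np.linalg.norm(W[0]-W[2]).round(1),np.linalg.norm(W[1]-W[3]).round(1))
    return c
E
python3 - <<'E'
from h import *
import json
p=json.load(open('p12.json'));d=lambda u,v:(u/2.5+220,v/2.5+20)
board(p,[d(361,69),d(442,157),d(242,199),d(322,281)])
print('peg',pix2w(p,184.5,213,103))
snap('top','t12.png'); snap('scene','s12.png')
E
```

```text
c [423.4 311.8] bar yaw 129.18 len 85.4 (85.2) wid 59.1 58.9 (59.6) diag 103.9 103.7 85.0 85.7
peg [531.79010652 101.5086773  103.        ]
```

View pics/t12.png

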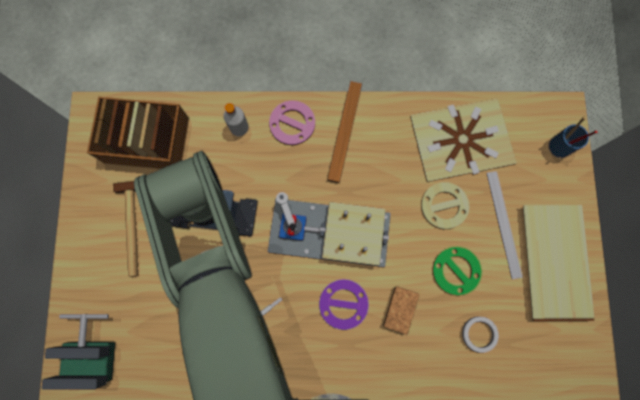

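View pics/s12.png

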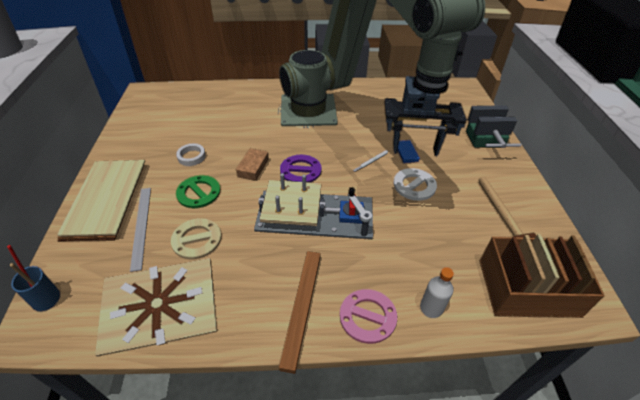

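```bash
python3 - <<'E'
from h import *
go(423.5,311.8,90,129.2)
E
```

```text
t 16.18 tcp [531.3 245.1 239. ] rot [-179.97   -0.    172.72] q1,q6 [ 23.7 -59.1] F [-0.4 -0.3  0.2] w 91.0
delta m [0.1153 0.0526 0.1489] turn 43.52
```

Emit:
jog_arm:
  deltas:
    - [[0.03,0.01,0.02,7,0.031],[0.06,0.02,0.05,14,0.031],[0.09,0.04,0.08,21,0.031],[0.115,0.0525,0.11,28,0.031],[0.115,0.0525,0.14,35,0.031],[0.115,0.0525,0.149,42,0.031],[0.115,0.0525,0.149,43.5,0.031],[0.115,0.0525,0.149,43.5,0.031],[0.115,0.0525,0.149,43.5,0.031]]

```text
time_s: 16.93
ee_pos: [424.2, 312.4, 90.2]
ee_rot: [180.0, 0.0, 129.3]
force: [0.2, 0.1, 0.4]
gripper_width: 34.1
```

```bash
python3 - <<'E'
from h import *
go(423.5,311.8,90,129.2)
p,im=snap('wrist','w13.png')
E
```

```text
t 16.93 tcp [424.2 312.4  90.2] rot [1.7997e+02 1.0000e-02 1.2932e+02] q1,q6 [35.1 -4.2] F [0.2 0.1 0.4] w 34.1
delta m [-0.0001 -0.0009  0.0002] turn 0.12
```

View pics/w13.png

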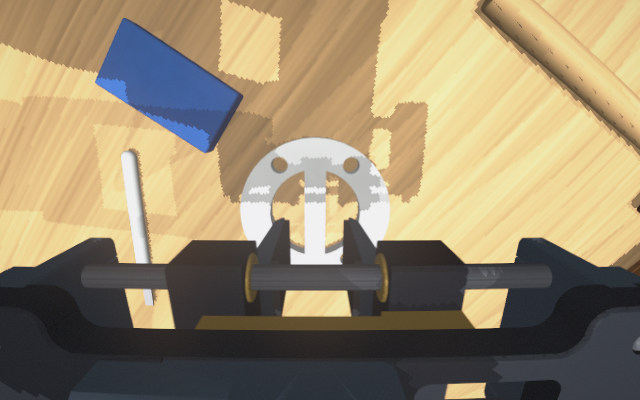

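The bar is centred between the fingers at column 315, with holes at (280,164) and (351,164).

```bash
python3 - <<'E'
from h import *
p=cam('wrist');s=env.state();M=Rm(s['ee_rot'])
for u,v in((280,164),(351,164)): print((M.T@(pix2w(p,u,v,12)-s['ee_pos'])).round(1))
E
```

```text
[ 43.  -29.9  78.4]
[43.  28.9 78.5]
```

Emit:
jog_arm:
  deltas:
    - [[0,-0.0005,0.03,0,0.031],[0,-0.0005,0.055,0,0.031],[0,-0.0005,0.068,0,0.031],[0,-0.0005,0.0705,0,0.031],[0,-0.0005,0.0705,0,0.031],[0,-0.0005,0.0705,0,0.005],[0,-0.0005,0.0705,0,0.005],[0,-0.0005,0.0705,0,0.005],[0,-0.0005,0.0705,0,0.005],[0,-0.0005,0.0705,0,0.005]]
  grip_force: 35

```text
time_s: 17.82
ee_pos: [424.1, 313.0, 20.7]
ee_rot: [179.9, 0.0, 129.3]
force: [0.2, -1.5, 6.9]
gripper_width: 17.6
```

```bash
python3 - <<'E'
from h import *
go(423.5,311.8,160,129.2)
p,im=snap('wrist','w14.png')
E
```

```text
t 17.82 tcp [424.1 313.   20.7] rot [1.7986e+02 3.0000e-02 1.2932e+02] q1,q6 [35.2 -4.1] F [ 0.2 -1.5  6.9] w 17.6
delta m [-0.0006 -0.0009 -0.1393] turn 0.12
```

View pics/w14.png

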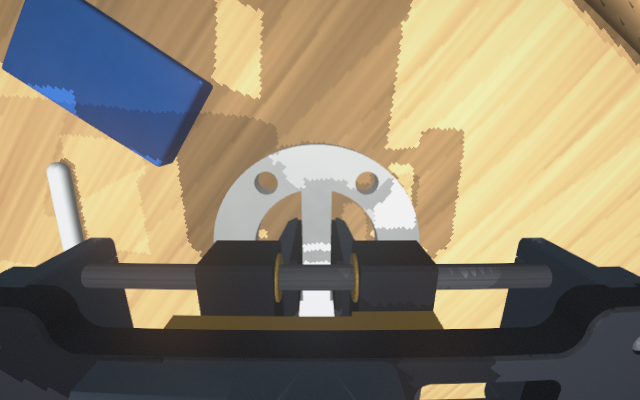

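Emit:
jog_arm:
  deltas:
    - [[0,0,-0.03,0,0.005],[0,0,-0.06,0,0.005],[0,0,-0.1,0,0.005],[0,0,-0.14,0,0.005],[0,0,-0.17,0,0.005],[0,0,-0.17,0,0.005]]

```text
time_s: 18.37
ee_pos: [426.3, 314.8, 196.4]
ee_rot: [179.2, 0.1, 129.3]
force: [1.0, 1.2, -1.5]
gripper_width: 17.7
```

```bash
python3 - <<'E'
from h import *
go(526.4,-61.6,190,172.85)
E
```

```text
t 18.37 tcp [426.3 314.8 196.4] rot [1.7919e+02 6.0000e-02 1.2932e+02] q1,q6 [35.2 -4.1] F [ 1.   1.2 -1.5] w 17.7
delta m [-0.3546 -0.1612  0.0045] turn -43.53
```

Emit:
jog_arm:
  deltas:
    - [[-0.027,-0.012,0,-3,0.005],[-0.055,-0.025,0,-6,0.005],[-0.082,-0.037,0,-9,0.005],[-0.11,-0.049,0,-13,0.005],[-0.137,-0.061,0,-17,0.005],[-0.165,-0.073,0,-21,0.005],[-0.192,-0.085,0,-25,0.005],[-0.22,-0.098,0,-29,0.005],[-0.247,-0.11,0,-33,0.005],[-0.275,-0.122,0,-37,0.005],[-0.3,-0.134,0,-40,0.005],[-0.322,-0.143,0,-42,0.005],[-0.34,-0.151,0,-43.5,0.005],[-0.35,-0.156,0,-43.5,0.005],[-0.355,-0.158,0,-43.5,0.005],[-0.355,-0.158,0,-43.5,0.005],[-0.355,-0.158,0,-43.5,0.005],[-0.355,-0.158,0,-43.5,0.005]]

```text
time_s: 19.87
ee_pos: [525.6, -61.2, 189.3]
ee_rot: [180.0, -0.0, 172.9]
force: [-0.1, -0.2, -1.3]
gripper_width: 17.6
```

```bash
python3 - <<'E'
from h import *
import json
go(526.4,-61.6,190,172.85)
p,im=snap('wrist','w15.png')
json.dump({k:np.array(v).tolist() for k,v in p.items()},open('p15.json','w'))
c=cv2.imread('pics/w15.png')[120:320,180:460]; cv2.imwrite('pics/w15c.png',cv2.resize(c,None,fx=2.5,fy=2.5,interpolation=cv2.INTER_CUBIC))
snap('scene','s15.png')
c=cv2.imread('pics/s15.png')[115:245,225:405]; cv2.imwrite('pics/s15c.png',cv2.resize(c,None,fx=4,fy=4,interpolation=cv2.INTER_CUBIC))
E
```

```text
t 19.87 tcp [525.6 -61.2 189.3] rot [ 1.7998e+02 -3.0000e-02  1.7285e+02] q1,q6 [ -7.9 -90.8] F [-0.1 -0.2 -1.3] w 17.6
delta m [-0.0009 -0.0003 -0.0007] turn 0.0
```

View pics/w15c.png

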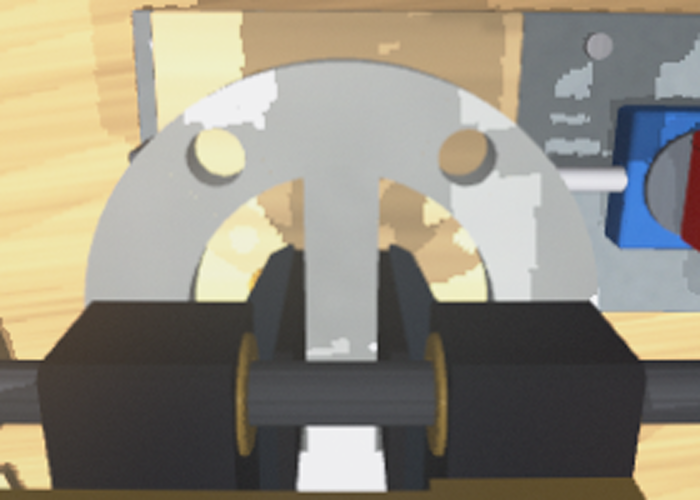

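View pics/s15c.png

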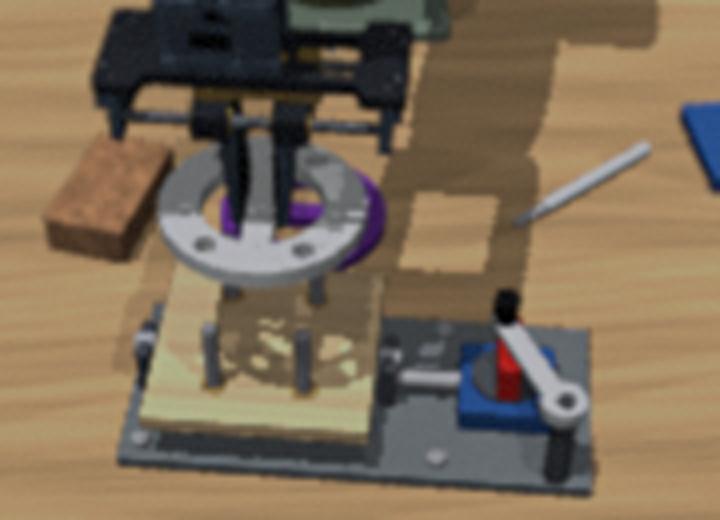

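```bash
python3 - <<'E'
from h import *
import json
p=json.load(open('p8.json'));d=lambda u,v:(u/2.5+180,v/2.5+20)
print('tips');board(p,[d(231,306),d(369,303),d(219,90),d(371,90)],108)
print('bases');board(p,[d(243,298),d(364,297),d(240,122),d(365,122)],55)
c=cv2.imread('pics/w8.png')[40:180,240:360]; cv2.imwrite('pics/w8d.png',cv2.resize(c,None,fx=5,fy=4,interpolation=cv2.INTER_CUBIC))
print('board held'); p=json.load(open('p15.json'));e=lambda u,v:(u/2.5+180,v/2.5+120)
s=env.state();M=Rm([180,0,172.85])
for q in((218,150),(465,151)): print((M.T@(pix2w(p,*e(*q),189.3-20.7+12)-np.array([525.6,-61.2,189.3]))).round(1))
E
```

```text
tips
c [525.2 -62.1] bar yaw -6.79 len 84.3 (85.2) wid 59.0 60.6 (59.6) diag 103.3 103.4 85.0 83.7
bases
c [526.6 -62.8] bar yaw -7.74 len 81.5 (85.2) wid 60.5 59.0 (59.6) diag 101.5 100.6 81.8 81.3
board held
[ 43.6 -28.8   8.7]
[43.4 29.5  8.7]
```

View pics/w8d.png

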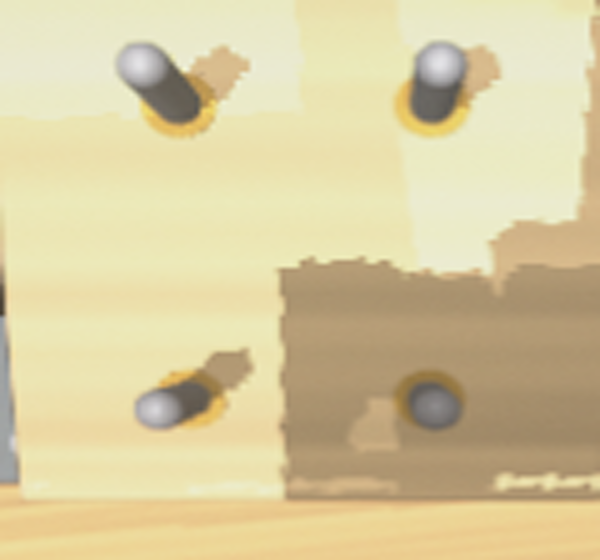

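Emit:
jog_arm:
  deltas:
    - [[-0.0007,-0.0009,0.02,0,0.005],[-0.0007,-0.0009,0.04,0,0.005],[-0.0007,-0.0009,0.051,0,0.005],[-0.0007,-0.0009,0.051,0,0.005],[-0.0007,-0.0009,0.051,0,0.005]]

```text
time_s: 20.38
ee_pos: [526.3, -62.6, 138.3]
ee_rot: [180.0, -0.1, 172.9]
force: [0.2, -0.1, -1.6]
gripper_width: 17.8
```

```bash
python3 - <<'E'
from h import *
import json
go(526.2,-62.2,125,172.85)
p,im=snap('wrist','w16.png')
json.dump({k:np.array(v).tolist() for k,v in p.items()},open('p16.json','w'))
c=cv2.imread('pics/w16.png')[140:260,220:420]; cv2.imwrite('pics/w16c.png',cv2.resize(c,None,fx=4,fy=4,interpolation=cv2.INTER_CUBIC))
E
```

```text
t 20.38 tcp [526.3 -62.6 138.3] rot [ 1.8000e+02 -5.0000e-02  1.7285e+02] q1,q6 [ -8.  -90.9] F [ 0.2 -0.1 -1.6] w 17.8
delta m [0.0002 0.0004 0.0133] turn 0.0
```

View pics/w16c.png

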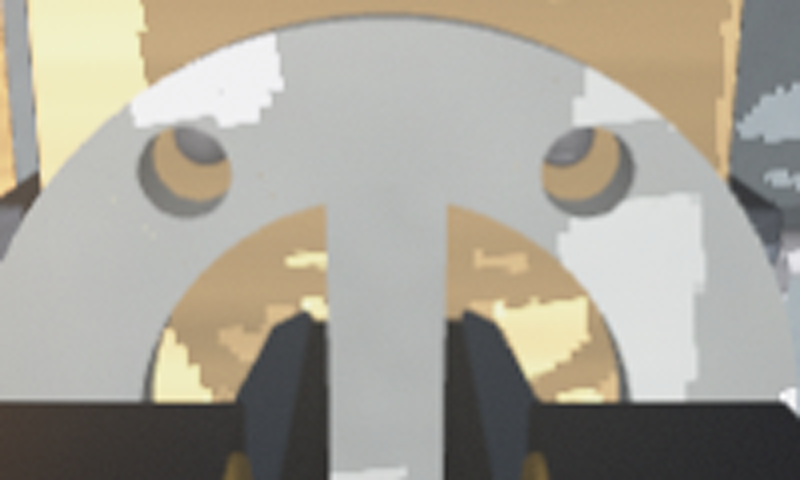

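```bash
python3 - <<'E'
from h import *
import json
p=json.load(open('p16.json'));M=Rm([180,0,172.85]);T=np.array([526.3,-62.6,138.3])
f=lambda X:((w2pix(p,X)-[220,140])*4).round(0)
for y in(-29.8,29.8):
    h=T+M@[43.3,y,0]
    print('hole top',f([h[0],h[1],129.6]),'bottom',f([h[0],h[1],117.6]),'tip at 111,105,90',f([h[0],h[1],111]),f([h[0],h[1],105]),f([h[0],h[1],90]))
    e=T+M@[43.3,y+5.5,0]; print('  radius px',f([e[0],e[1],105])-f([h[0],h[1],105]))
E
```

```text
hole top [182. 162.] bottom [196. 147.] tip at 111,105,90 [202. 139.] [208. 133.] [220. 118.]
  radius px [32.  0.]
hole top [587. 162.] bottom [573. 147.] tip at 111,105,90 [567. 139.] [561. 133.] [549. 118.]
  radius px [33.  0.]
```

Emit:
jog_arm:
  deltas:
    - [[0.001,-0.0002,0,0,0.005],[0.001,-0.0002,0.004,0,0.005],[0.001,-0.0002,0.008,0,0.005],[0.001,-0.0002,0.012,0,0.005],[0.001,-0.0002,0.014,0,0.005],[0.001,-0.0002,0.014,0,0.005]]

```text
time_s: 20.93
ee_pos: [525.1, -63.2, 123.8]
ee_rot: [-180.0, -0.1, 172.8]
force: [0.6, -0.3, -0.8]
gripper_width: 17.6
```

```bash
python3 - <<'E'
from h import *
import json
go(526.2,-62.2,125,172.85)
p,im=snap('wrist','w17.png')
c=cv2.imread('pics/w17.png')[140:260,220:420]; cv2.imwrite('pics/w17c.png',cv2.resize(c,None,fx=4,fy=4,interpolation=cv2.INTER_CUBIC))
snap('scene','s17.png')
c=cv2.imread('pics/s17.png')[125:245,225:405]; cv2.imwrite('pics/s17c.png',cv2.resize(c,None,fx=4,fy=4,interpolation=cv2.INTER_CUBIC))
E
```

```text
t 20.93 tcp [525.1 -63.2 123.8] rot [-1.8000e+02 -8.0000e-02  1.7281e+02] q1,q6 [ -8.1 -90.9] F [ 0.6 -0.3 -0.8] w 17.6
delta m [-0.001   0.0012 -0.0012] turn -0.04
```

View pics/w17c.png

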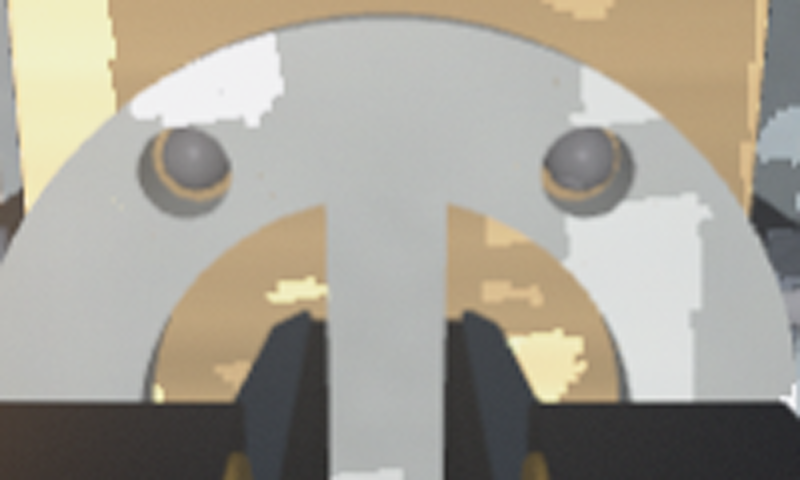

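View pics/s17c.png

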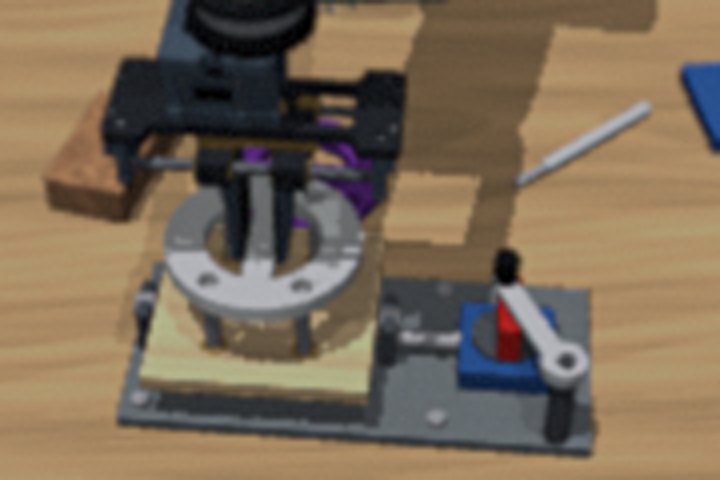

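Both visible studs are entering their holes with about zero force. I'll lower the board.

Emit:
jog_arm:
  deltas:
    - [[0,0,0.005,0,0.005],[0,0,0.01,0,0.005],[0,0,0.015,0,0.005],[0,0,0.02,0,0.005],[0,0,0.025,0,0.005],[0,0,0.03,0,0.005],[0,0,0.035,0,0.005],[0,0,0.04,0,0.005],[0,0,0.0445,0,0.005],[0,0,0.0465,0,0.005],[0,0,0.0465,0,0.005]]

```text
time_s: 21.95
ee_pos: [525.2, -63.2, 77.3]
ee_rot: [-180.0, -0.1, 172.8]
force: [-1.2, -0.6, -1.0]
gripper_width: 17.7
```

```bash
python3 - <<'E'
from h import *
go(526.2,-62.2,76,172.85)
p,im=snap('wrist','w18.png')
c=cv2.imread('pics/w18.png')[120:260,200:440]; cv2.imwrite('pics/w18c.png',cv2.resize(c,None,fx=3,fy=3,interpolation=cv2.INTER_CUBIC))
E
```

```text
t 21.95 tcp [525.2 -63.2  77.3] rot [-1.7999e+02 -6.0000e-02  1.7282e+02] q1,q6 [ -8.1 -90.9] F [-1.2 -0.6 -1. ] w 17.7
delta m [-0.0009  0.0011  0.0013] turn -0.03
```

View pics/w18c.png

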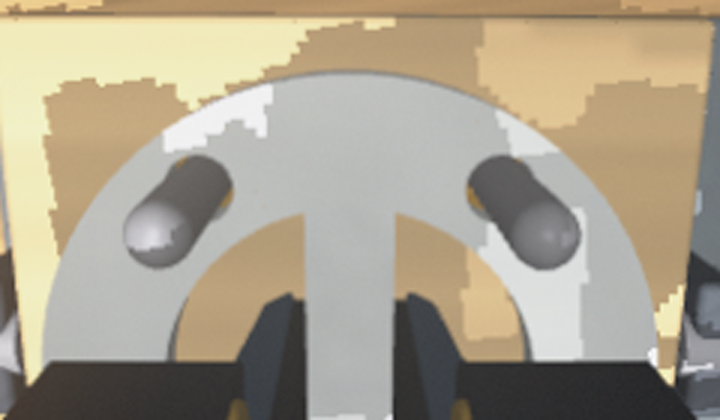

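Emit:
jog_arm:
  deltas:
    - [[0,0,0.001,0,0.005],[0,0,0.002,0,0.005],[0,0,0.002,0,0.005]]

```text
time_s: 22.25
ee_pos: [525.6, -63.3, 76.0]
ee_rot: [-180.0, 0.0, 172.8]
force: [0.0, -0.4, -0.2]
gripper_width: 17.4
```

Emit:
jog_arm:
  deltas:
    - [[0,0,0,0,0.03],[0,0,0,0,0.03],[0,0,0,0,0.03],[0,0,0,0,0.03],[0,0,-0.02,0,0.03],[0,0,-0.06,0,0.03],[0,0,-0.1,0,0.03],[0,0,-0.14,0,0.03],[0,0,-0.18,0,0.03],[0,0,-0.18,0,0.03]]

```text
time_s: 23.08
ee_pos: [529.5, -63.8, 264.6]
ee_rot: [-180.0, 1.0, 172.8]
force: [0.1, -0.1, 0.6]
gripper_width: 29.8
```

```bash
python3 - <<'E'
from h import *
go(690,-290,255,172.85)
p,im=snap('wrist','w19.png')
snap('scene','s19.png');snap('top','t19.png')
c=cv2.imread('pics/s19.png')[125:245,225:405]; cv2.imwrite('pics/s19c.png',cv2.resize(c,None,fx=4,fy=4,interpolation=cv2.INTER_CUBIC))
E
```

```text
t 23.08 tcp [529.5 -63.8 264.6] rot [-179.98    0.96  172.82] q1,q6 [ -8.1 -90.9] F [ 0.1 -0.1  0.6] w 29.8
delta m [-0.1874 -0.2043  0.0128] turn -0.03
```

View pics/w19.png

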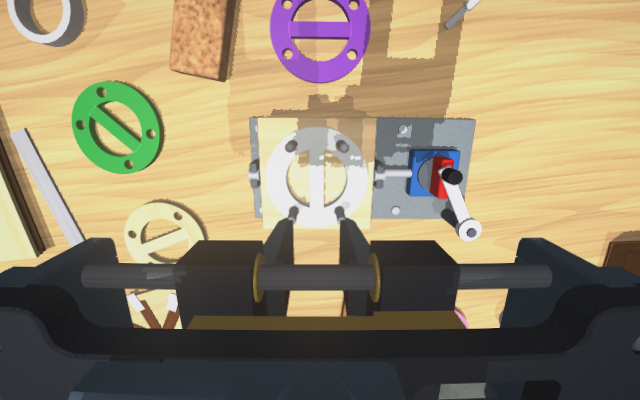

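View pics/s19c.png

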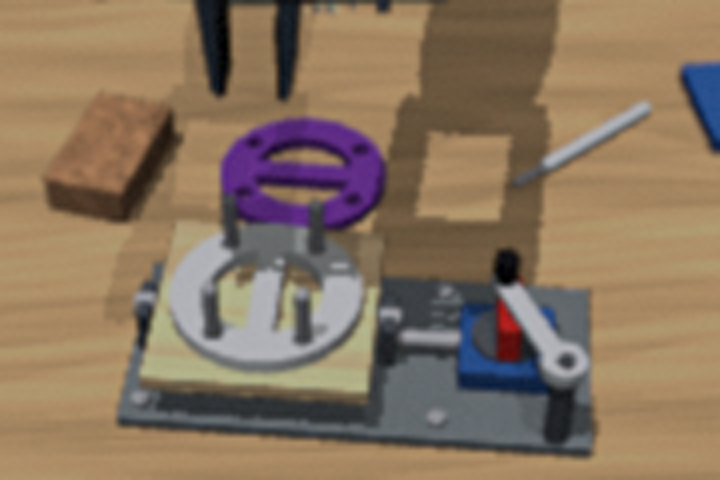

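View pics/t19.png

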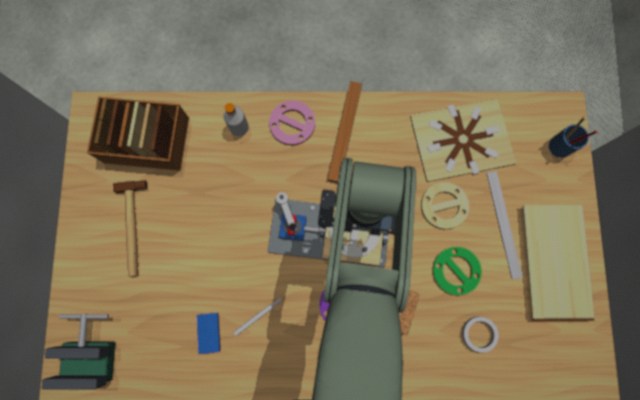

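Emit:
jog_arm:
  deltas:
    - [[-0.03,-0.03,0,0,0.031],[-0.055,-0.06,0,0,0.031],[-0.08,-0.09,0,0,0.031],[-0.107,-0.12,0,0,0.031],[-0.134,-0.15,0,0,0.031],[-0.16,-0.18,0,0,0.031],[-0.18,-0.2,0,0,0.031],[-0.19,-0.212,0,0,0.031],[-0.192,-0.214,0,0,0.031],[-0.192,-0.214,0,0,0.031],[-0.192,-0.214,0,0,0.031]]

```text
time_s: 24.15
ee_pos: [688.5, -298.6, 254.2]
ee_rot: [179.9, -0.2, 172.8]
force: [0.4, 0.6, 0.2]
gripper_width: 30.9
```

```bash
python3 - <<'E'
from h import *
import json
go(690,-290,255,172.85)
p,im=snap('wrist','w20.png')
json.dump({k:np.array(v).tolist() for k,v in p.items()},open('p20.json','w'))
for l in ('board_a',):
        print(l,[(np.round(d['xyz']).tolist(),round(d['conf'],2)) for d in env.look_for('wrist',l)])
c=cv2.imread('pics/w20.png')[20:240,180:460]; cv2.imwrite('pics/w20c.png',cv2.resize(c,None,fx=2.5,fy=2.5,interpolation=cv2.INTER_CUBIC))
E
```

```text
t 24.15 tcp [ 688.5 -298.6  254.2] rot [179.92  -0.19 172.83] q1,q6 [ -24.3 -107.2] F [0.4 0.6 0.2] w 30.9
delta m [-0.0004  0.0087 -0.0007] turn -0.02
board_a [([540.0, -70.0, 68.0], 0.96), ([824.0, 119.0, 11.0], 0.85), ([470.0, -352.0, 6.0], 0.65), ([608.0, -319.0, 8.0], 0.58)]
```

View pics/w20.png

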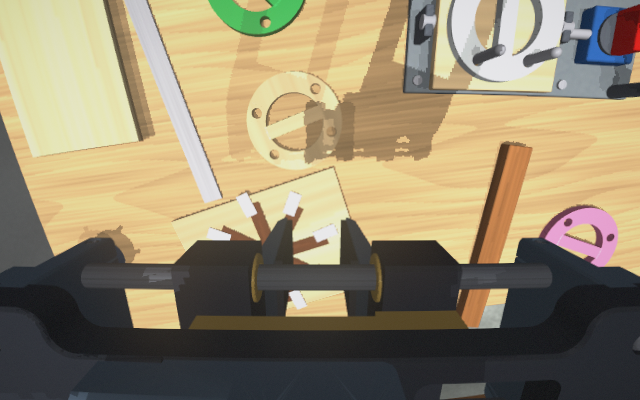

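View pics/w20c.png

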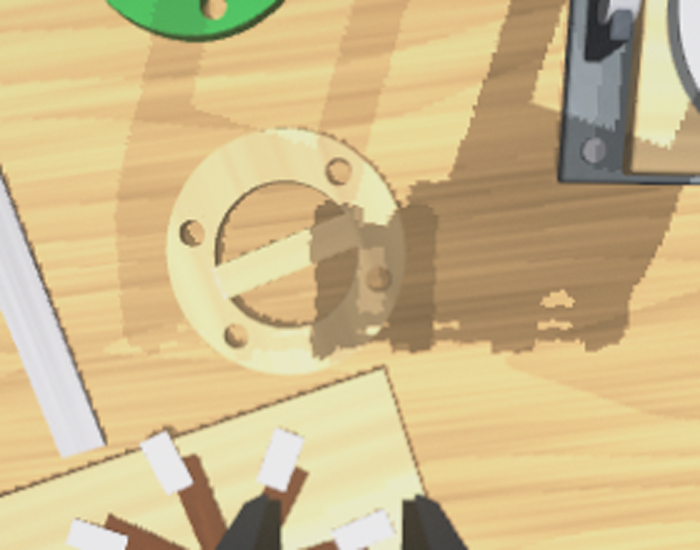

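Pale board: holes in the crop at (338,171), (378,278), (192,233) and (236,336). In the full image it's centred near (294,121).

```bash
python3 - <<'E'
from h import *
import json
p=json.load(open('p20.json'));d=lambda u,v:(u/2.5+180,v/2.5+20)
c=board(p,[d(338,171),d(378,278),d(192,233),d(236,336)])
go(c[0],c[1],90,0)
E
```

```text
c [ 608.1 -318.1] bar yaw 104.57 len 85.2 (85.2) wid 59.6 59.7 (59.6) diag 104.2 103.8 85.1 85.3
t 24.25 tcp [ 688.6 -298.3  255.8] rot [ 1.7997e+02 -7.0000e-02  1.7287e+02] q1,q6 [ -24.3 -107.2] F [0.8 0.2 0.5] w 31.0
delta m [ 0.0773 -0.0298  0.1659] turn 172.87
```

Emit:
jog_arm:
  deltas:
    - [[0.03,-0.01,0.02,7,0.031],[0.06,-0.02,0.04,14,0.031],[0.077,-0.03,0.07,21,0.031],[0.077,-0.03,0.1,28,0.031],[0.077,-0.03,0.13,35,0.031],[0.077,-0.03,0.15,42,0.031],[0.077,-0.03,0.165,49,0.031],[0.077,-0.03,0.165,56,0.031],[0.077,-0.03,0.165,63,0.031],[0.077,-0.03,0.165,68.3,0.031],[0.077,-0.03,0.165,68.3,0.031],[0.077,-0.03,0.165,68.3,0.031],[0.077,-0.03,0.165,68.3,0.031]]

```text
time_s: 25.33
ee_pos: [609.0, -319.2, 91.6]
ee_rot: [180.0, 0.0, 104.7]
force: [0.8, -0.6, -0.3]
gripper_width: 30.5
```

```bash
python3 - <<'E'
from h import *
import json
go(608.1,-318.1,20,104.6)
p,im=snap('wrist','w21.png')
json.dump({k:np.array(v).tolist() for k,v in p.items()},open('p21.json','w'))
c=cv2.imread('pics/w21.png')[120:270,220:420]; cv2.imwrite('pics/w21c.png',cv2.resize(c,None,fx=4,fy=4,interpolation=cv2.INTER_CUBIC))
E
```

```text
t 25.33 tcp [ 609.  -319.2   91.6] rot [1.7998e+02 3.0000e-02 1.0466e+02] q1,q6 [-28.6 -43.3] F [ 0.8 -0.6 -0.3] w 30.5
delta m [ 0.0013 -0.0007  0.0716] turn 0.06
```

View pics/w21c.png

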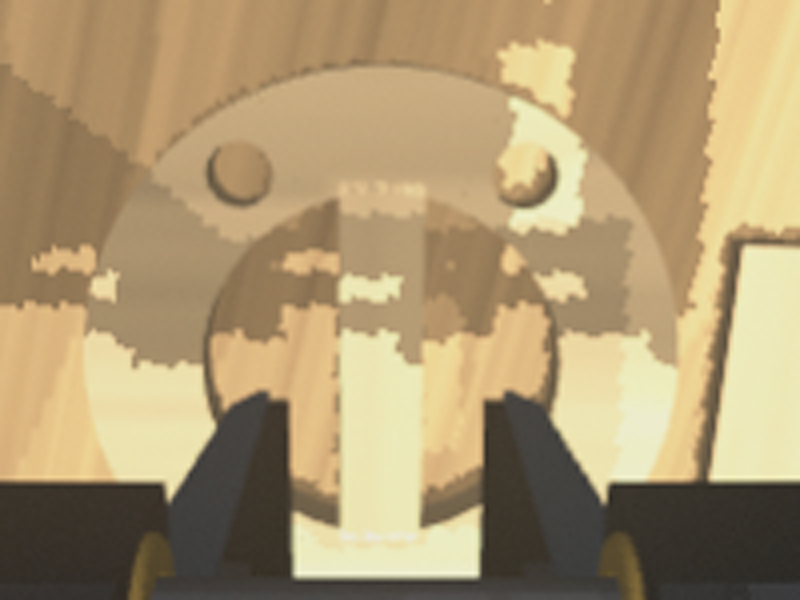

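```bash
python3 - <<'E'
from h import *
import json
p=json.load(open('p21.json'));s=env.state();M=Rm(s['ee_rot']);print(s['ee_pos'])
for u,v in((239.5,174),(526,174)): print((M.T@(pix2w(p,u/4+220,v/4+120,12)-s['ee_pos'])).round(1))
E
```

```text
[ 609.04006203 -319.32934575   91.45839789]
[ 43.4 -30.2  79.4]
[43.5 29.5 79.4]
```

Emit:
jog_arm:
  deltas:
    - [[0.0005,-0.0003,0.03,0,0.031],[0.0005,-0.0003,0.055,0,0.031],[0.0005,-0.0003,0.068,0,0.031],[0.0005,-0.0003,0.071,0,0.031],[0.0005,-0.0003,0.071,0,0.031],[0.0005,-0.0003,0.071,0,0.005],[0.0005,-0.0003,0.071,0,0.005],[0.0005,-0.0003,0.071,0,0.005],[0.0005,-0.0003,0.071,0,0.005],[0.0005,-0.0003,0.071,0,0.005],[0.0005,-0.0003,0.071,0,0.005]]
  grip_force: 35

```text
time_s: 26.3
ee_pos: [609.5, -319.9, 21.5]
ee_rot: [179.9, 0.1, 104.5]
force: [0.4, -0.8, 6.0]
gripper_width: 17.5
```

```bash
python3 - <<'E'
from h import *
go(525.3,-63,190,172.85)
E
```

```text
t 26.3 tcp [ 609.5 -319.9   21.5] rot [1.7989e+02 1.2000e-01 1.0451e+02] q1,q6 [-28.6 -43.2] F [ 0.4 -0.8  6. ] w 17.5
delta m [ 0.2694 -0.0168 -0.1691] turn -68.34
```

Emit:
jog_arm:
  deltas:
    - [[0,0,-0.03,0,0.005],[0,0,-0.07,0,0.005],[0,0,-0.11,0,0.005],[0,0,-0.15,0,0.005],[0.01,0,-0.17,-3,0.005],[0.035,-0.002,-0.17,-10,0.005],[0.06,-0.004,-0.17,-17,0.005],[0.09,-0.006,-0.17,-24,0.005],[0.12,-0.008,-0.17,-31,0.005],[0.15,-0.01,-0.17,-38,0.005],[0.18,-0.012,-0.17,-45,0.005],[0.21,-0.014,-0.17,-52,0.005],[0.235,-0.016,-0.17,-59,0.005],[0.255,-0.017,-0.17,-65,0.005],[0.265,-0.017,-0.17,-68.4,0.005],[0.2695,-0.017,-0.17,-68.4,0.005],[0.2695,-0.017,-0.17,-68.4,0.005],[0.2695,-0.017,-0.17,-68.4,0.005]]

```text
time_s: 27.8
ee_pos: [524.8, -63.0, 189.8]
ee_rot: [-180.0, 0.0, 172.8]
force: [0.1, -0.4, -0.5]
gripper_width: 17.5
```

```bash
python3 - <<'E'
from h import *
go(525.3,-63,138.3,172.85)
snap('wrist','w22.png')
E
```

```text
t 27.8 tcp [524.8 -63.  189.8] rot [-179.97    0.    172.85] q1,q6 [ -8.1 -90.9] F [ 0.1 -0.4 -0.5] w 17.5
delta m [-0.0005  0.0001  0.0515] turn -0.0
```

View pics/w22.png

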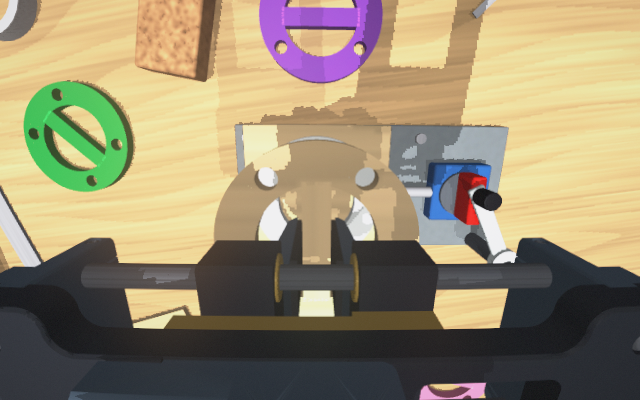

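The pale board is held square above the table. I'll lower it to just above the stud tips and check.

Emit:
jog_arm:
  deltas:
    - [[0,0,0.02,0,0.005],[0,0,0.04,0,0.005],[0,0,0.052,0,0.005],[0,0,0.052,0,0.005],[0,0,0.052,0,0.005]]

```text
time_s: 28.27
ee_pos: [524.7, -63.4, 137.5]
ee_rot: [-180.0, -0.1, 172.8]
force: [0.5, 0.2, -0.8]
gripper_width: 17.7
```

```bash
python3 - <<'E'
from h import *
go(525.3,-63,125,172.85)
snap('wrist','w23.png')
c=cv2.imread('pics/w23.png')[140:260,220:420]; cv2.imwrite('pics/w23c.png',cv2.resize(c,None,fx=4,fy=4,interpolation=cv2.INTER_CUBIC))
E
```

```text
t 28.27 tcp [524.7 -63.4 137.5] rot [-1.7999e+02 -7.0000e-02  1.7282e+02] q1,q6 [ -8.1 -90.9] F [ 0.5  0.2 -0.8] w 17.7
delta m [-0.0006  0.0005  0.0125] turn -0.03
```

View pics/w23c.png

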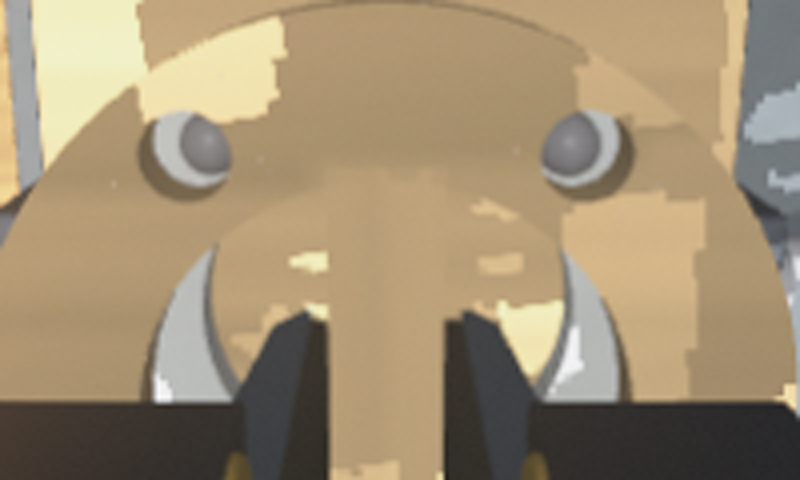

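The holes sit about 2.5 mm too far along tool +x relative to the stud tips, which are at (205,147) and (570,147) in the crop. I'll correct that and look again.

Emit:
jog_arm:
  deltas:
    - [[-0.0025,0,0,0,0.005],[-0.0025,0,0.004,0,0.005],[-0.0025,0,0.004,0,0.005],[-0.0025,0,0.004,0,0.005]]

```text
time_s: 28.65
ee_pos: [527.2, -63.0, 134.1]
ee_rot: [-180.0, 0.0, 172.9]
force: [0.2, 0.3, -1.4]
gripper_width: 17.3
```

```bash
python3 - <<'E'
from h import *
go(525.3,-63,125,172.85)
snap('wrist','w24.png')
c=cv2.imread('pics/w24.png')[140:260,220:420]; cv2.imwrite('pics/w24c.png',cv2.resize(c,None,fx=4,fy=4,interpolation=cv2.INTER_CUBIC))
E
```

```text
t 28.65 tcp [527.2 -63.  134.1] rot [-1.7999e+02  1.0000e-02  1.7291e+02] q1,q6 [ -8.1 -91. ] F [ 0.2  0.3 -1.4] w 17.3
delta m [ 0.0019 -0.0002  0.0091] turn 0.06
```

View pics/w24c.png

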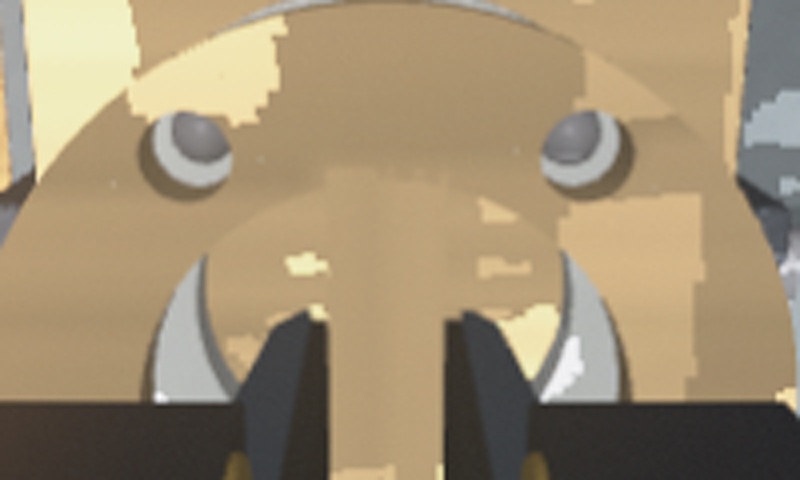

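Emit:
jog_arm:
  deltas:
    - [[0,0,0.003,0,0.005],[0,0,0.006,0,0.005],[0,0,0.009,0,0.005],[0,0,0.012,0,0.005],[0,0,0.012,0,0.005]]

```text
time_s: 29.12
ee_pos: [526.6, -62.9, 121.1]
ee_rot: [-180.0, -0.1, 172.9]
force: [0.2, 0.3, -0.7]
gripper_width: 17.8
```

```bash
python3 - <<'E'
from h import *
go(525.3,-63,88.5,172.85)
snap('wrist','w25.png')
c=cv2.imread('pics/w25.png')[140:260,220:420]; cv2.imwrite('pics/w25c.png',cv2.resize(c,None,fx=4,fy=4,interpolation=cv2.INTER_CUBIC))
E
```

```text
t 29.12 tcp [526.6 -62.9 121.1] rot [-1.8000e+02 -9.0000e-02  1.7292e+02] q1,q6 [ -8. -91.] F [ 0.2  0.3 -0.7] w 17.8
delta m [ 0.0013 -0.0003  0.0326] turn 0.07
```

View pics/w25c.png

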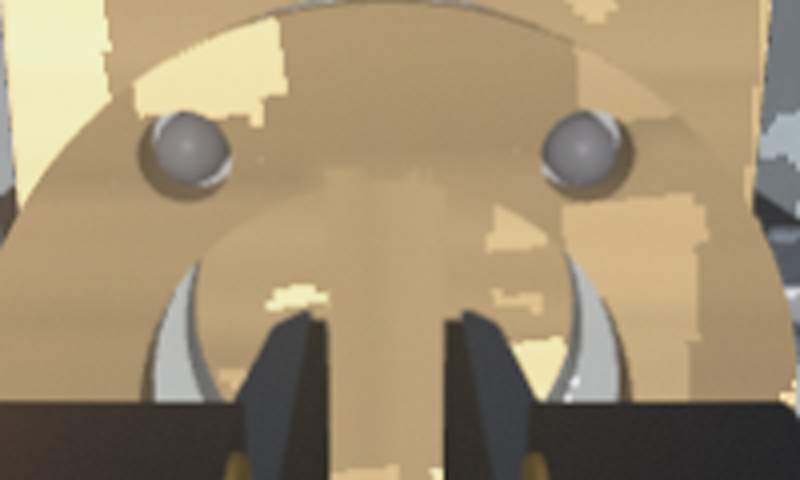

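Centred on the studs with no force. I'll lower it fully.

Emit:
jog_arm:
  deltas:
    - [[0,0,0.005,0,0.005],[0,0,0.01,0,0.005],[0,0,0.015,0,0.005],[0,0,0.02,0,0.005],[0,0,0.025,0,0.005],[0,0,0.029,0,0.005],[0,0,0.031,0,0.005],[0,0,0.032,0,0.005],[0,0,0.0325,0,0.005],[0,0,0.0325,0,0.005]]

```text
time_s: 30.0
ee_pos: [527.3, -63.0, 89.5]
ee_rot: [-180.0, 0.0, 172.9]
force: [0.0, 0.2, -0.7]
gripper_width: 17.7
```

```bash
python3 - <<'E'
from h import *
go(525.3,-63,88.5,172.85)
E
```

```text
t 30.0 tcp [527.3 -63.   89.5] rot [-1.7999e+02  1.0000e-02  1.7291e+02] q1,q6 [ -8.1 -91. ] F [ 0.   0.2 -0.7] w 17.7
delta m [ 0.002  -0.0002  0.001 ] turn 0.06
```

Emit:
jog_arm:
  deltas:
    - [[0,0,0.001,0,0.005],[0,0,0.001,0,0.03],[0,0,0.001,0,0.03],[0,0,0.001,0,0.03],[0,0,0.001,0,0.03],[0,0,-0.02,0,0.03],[0,0,-0.06,0,0.03],[0,0,-0.1,0,0.03],[0,0,-0.14,0,0.03],[-0.04,0,-0.17,0,0.03],[-0.07,0,-0.17,0,0.03],[-0.095,0,-0.17,0,0.03],[-0.095,0,-0.17,0,0.03],[-0.095,0,-0.17,0,0.03]]

```text
time_s: 31.17
ee_pos: [621.8, -74.8, 258.6]
ee_rot: [-180.0, -0.1, 172.9]
force: [-0.3, -0.1, -0.1]
gripper_width: 29.7
```

```bash
python3 - <<'E'
from h import *
import json
go(525.3,-63,88.5,172.85)
p,_=snap('wrist','w26.png')
json.dump({k:np.array(v).tolist() for k,v in p.items()},open('p26.json','w'))
c=cv2.imread('pics/w26.png')[20:260,180:480]; cv2.imwrite('pics/w26c.png',cv2.resize(c,None,fx=2.5,fy=2.5,interpolation=cv2.INTER_CUBIC))
snap('scene','s26.png')
c=cv2.imread('pics/s26.png')[125:245,225:405]; cv2.imwrite('pics/s26c.png',cv2.resize(c,None,fx=4,fy=4,interpolation=cv2.INTER_CUBIC))
E
```

```text
t 31.17 tcp [621.8 -74.8 258.6] rot [-1.8000e+02 -9.0000e-02  1.7291e+02] q1,q6 [ -7.9 -90.8] F [-0.3 -0.1 -0.1] w 29.7
delta m [ 0.097  -0.0002  0.1702] turn 0.06
```

View pics/w26c.png

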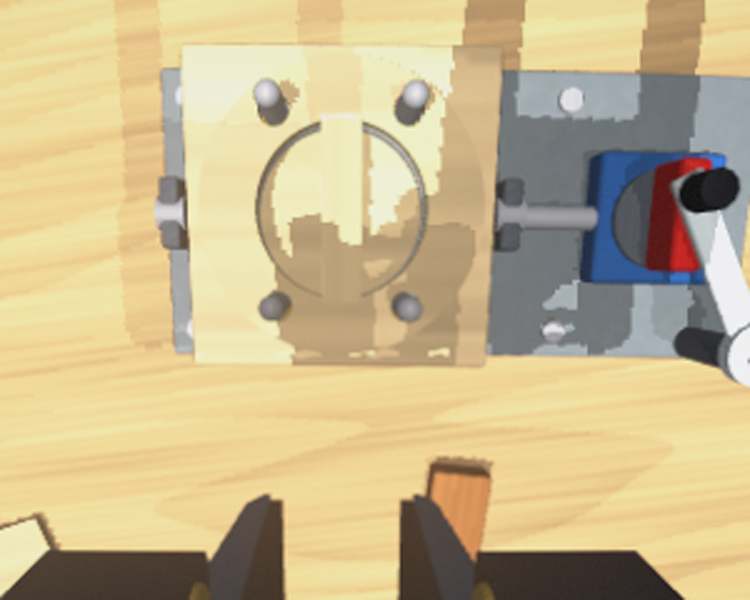

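View pics/s26c.png

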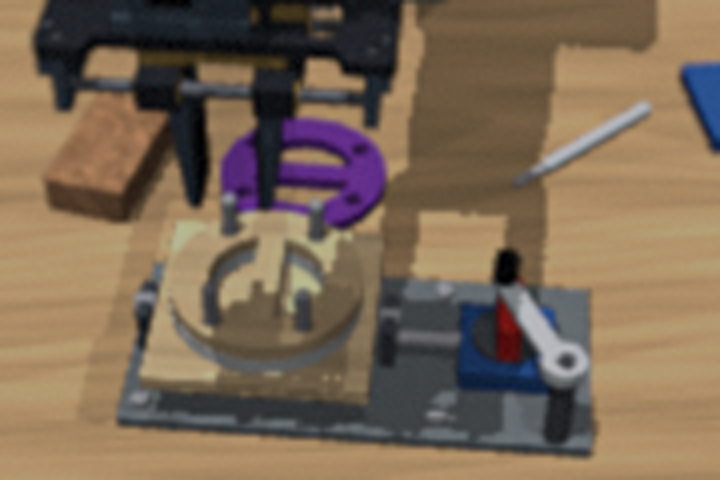

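View pics/s26.png

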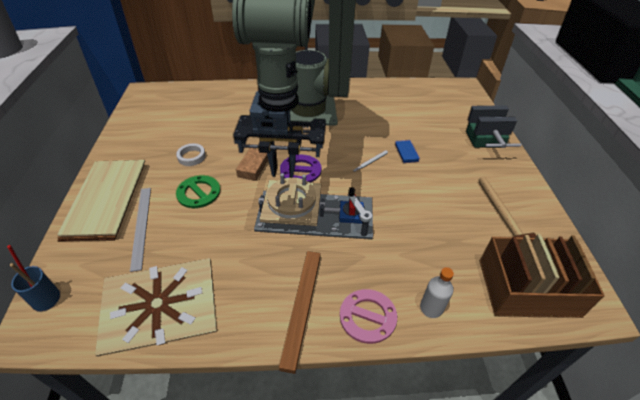

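```bash
python3 - <<'E'
from fit import *
p=json.load(open('p26.json'))
d=lambda u,v:np.array([u/2.5+180,v/2.5+20])
W=[((-75,-75,0),d(182,45)),((-75,75,0),d(502,46)),((75,-75,0),d(195,362)),((75,75,0),d(487,365)),((-X,-Y,53),d(266,92)),((-X,Y,53),d(416,93)),((X,-Y,53),d(272,308)),((X,Y,53),d(408,307))]
fit([(p,W)])
p8=json.load(open('p8.json'))
W8=[((-75,-75,0),d(143,43)),((-75,75,0),d(462,43)),((75,-75,0),d(163,360)),((75,75,0),d(453,360)),((-X,-Y,0),d(240,122)),((-X,-Y,53),d(219,90)),((-X,Y,0),d(365,122)),((-X,Y,53),d(371,90)),((X,-Y,0),d(243,298)),((X,-Y,53),d(231,306)),((X,Y,0),d(364,297)),((X,Y,53),d(369,303))]
fit([(p,W),(p8,W8)])
q=cam('scene');e=lambda u,v:np.array([u/5.5+245,v/5.5+155])
S=[((-X,-Y,54),e(205,108)),((-X,-Y,0),e(211,183)),((-X,Y,54),e(325,117)),((-X,Y,0),e(328,193)),((X,-Y,54),e(178,232)),((X,-Y,0),e(183,308)),((X,Y,54),e(305,240)),((X,Y,0),e(307,317)),((-75,-75,0),e(132,142)),((-75,75,0),e(411,155)),((75,-75,0),e(85,355)),((75,75,0),e(396,372))]
fit([(p,W),(p8,W8),(q,S)])
c=cv2.imread('pics/w26.png')[75:155,405:495]; cv2.imwrite('pics/w26d.png',cv2.resize(c,None,fx=7,fy=7,interpolation=cv2.INTER_CUBIC))
E
```

```text
x,y [525.2 -62.4] yaw deg -7.32 tilt -0.0071 sd [1.5593 1.5335 0.0039 0.0092] rms 0.64 shifts [ 0.  -0.   2.2]
x,y [525.5 -62.3] yaw deg -7.25 tilt -0.0105 sd [1.094  1.081  0.0026 0.0062] rms 0.93 shifts [ 0.2  0.   2.1 -0.2 -0.   3. ]
x,y [525.9 -61.8] yaw deg -7.22 tilt -0.0088 sd [0.9889 0.8998 0.0026 0.0057] rms 0.83 shifts [ 0.7  0.5  2.1  0.2  0.5  3.  -0.9 -1.   1.3]
```

View pics/w26d.png

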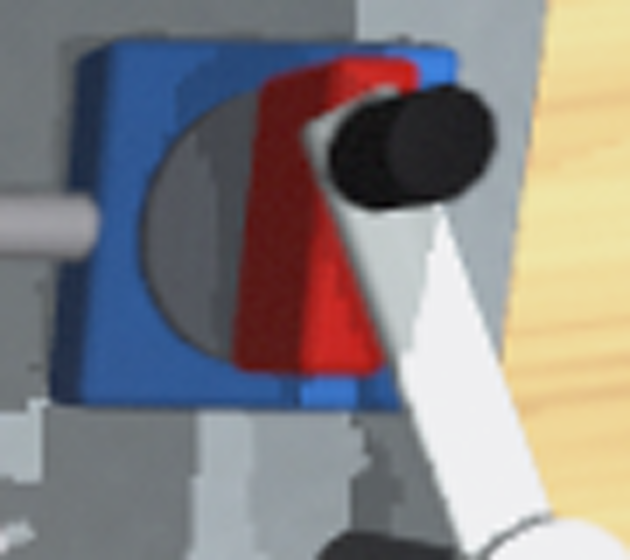

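The tilt reads -0.009 ± 0.006 rad, which is level. The wing lies parallel to the gear box, the lever is closed, and both boards are flat on the studs. Handing in.

```bash
python3 -c "
from h import *
print(env.job_done(), env.state()['time_s'])"
```

```text
the job is handed in; nothing more can be done
the job is handed in; nothing more can be done
```

The jig is ready for sawing and the job is handed in, at about 31 s of the 210 s allowed. The hand-in gave no verdict.

**What I did:**
- I swung the cam lever fully open.
- I turned the red wing screw 116° counter-clockwise, until the table was level.
- I swung the lever closed until it met its stop.
- I put the white board on the studs first, then the pale board on top of it. These were the only two of the four boards on the bench, and I left the green, pink and purple look-alikes alone.

**Last checks:**
- **Tilt:** the camera fits put the table at -0.009 ± 0.006 rad, within the 0.025 limit. The separate fits ranged from -0.001 to -0.0135, and the wing lay parallel to the gear box.
- **Lever:** the peg is back within about 1–2 pixels of where it started, and it pressed on the stop with about 10 N.
- **Boards:** both looked flat and seated on all four studs in the wrist and scene views. They went down with almost no contact force, and the gripper stood clear at the end. I judged how well they sit from these images and from the arm's height, not from a separate pose measurement of each board.

The pale board was first held about 2.5 mm off the studs. I saw this in the wrist camera and corrected it before lowering. No check failed.

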